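# Wedge the glued sanding blocks into the cramp

### The arm

A 6-joint arm with a two-finger parallel gripper is mounted at the origin on a cart in front of the work surface, level with it; the furniture and walls round the work are solid. World frame = base frame: x ahead of the robot, y to its left, z up, the work surface at z = 0. Lengths are in m, angles in rad, forces in N, time in s.
With the tool pointing down it reaches from about 0.35 to 0.725 m from the base axis. Payload 6 kg.
Tool frame: the origin (TCP) lies at the very end of the fingers, on their centre line; the grasp point (between the pads) lies 19 mm behind it (tcp_to_grasp is the distance from the TCP to the grasp point, in m); z points along the fingers, y is the line along which they close (so a half turn about z gives the same grasp; the last joint's range is limited). The gripper opens to 85 mm and grips with 20 to 120 N. Pads are 22 mm wide; open, the fingers measure 114 mm over their backs; the gripper's body (76 mm by 85 mm) begins 54 mm behind the grasp point. The pads swing forward as they close: fully open they stand 13 mm farther back than shut.
Start: joints at [1.485, 0.04, 0.085, 0, -1.615, -0.334], TCP at [0.245, 0.548, 0.231] pointing down, gripper open.
Joint ranges: [-2.56, 2.56], [-1.29, 2.01], [-1.08, 1.49], [-3.29, 1.98], [-2.81, -0.18], [-2.99, 2.99]. Speed limits (rad/s): [2.57, 2.57, 3.01, 3.14, 3.14, 3.14].

### API

Orientations are given as a 3x3 rotation matrix whose columns are the frame's x, y, z axes.
In Python, from rig import state, camera, sign_off, search_frame, outline_of, tip_of, tcp_to_grasp gives the robot as it stands.
- The arm moves only by the tool servo_tool, never from a script. Its argument "commands" is a list of rows, each an object of numbers: "tx", "ty", "tz": the shift along the tool's x, y, z in units of 30 mm (1.0 is 30 mm); "rx", "ry", "rz": the turn, a rotation vector about the tool's x, y, z in units of 6 degrees (1.0 is 6 degrees); "claw": the opening, from -1 (shut) to 1 (fully open). A call has 1 to 12 rows; each row shifts and turns the commanded pose from where the row before left it, along the tool's axes as they then stand; what a row does not reach is not made up. A row lasts 1/12 s, in which the tool goes at most 41.7 mm and 7.16 degrees, less where a joint would pass 70% of its speed; a pose out of reach is approached as far as the arm can. A call is refused whole if a number of a shift passes 1 or a number of a turn 1, either way. A call with a gripper value outside its range is refused whole. The fingers move at their own pace and stop on an object; "squeeze" is the grip in N (left out, the last holds). Time passes only in rows, so rows that do not move let the fingers close. It gives the time, the measured TCP pose, the force, the opening and the grip force at its end, in the units of the state.
- state(): the state, without advancing time (a new reading comes with each control period).
- camera(name): name is "scene" or "top" or "wrist"; returns a dict with "frame" (400x640x3 uint8, red, green, blue), "fx", "fy", "cx", "cy" (pixels), "k1" (the pictures are not rectified: a ray, as slopes to the right and down, at radius r is drawn at 1 + k1 r^2 times it, then the intrinsics apply), "R" (3x3) and "t" (3): a world point X has camera coordinates R X + t. Camera axes: x right, y down, z forward; pixel columns grow to the right and rows downward; lengths in m; the calibration is good to about 2 mm. A picture is of the moment at which its call begins. There is no depth.
- sign_off(): hands the job in; it is judged then, once.
Trained networks look in a picture, given as the dict that the camera call returned (one of the last four; its "shot" number tells which), for a name from the list of things; names that differ only in an ending like _2 or _b are one class to them, and where a whole thing is asked for, a point or a joint stands for the part that bears it (a point fixed in the world has none). Each returns a list of dicts, best first, with "score" (0 to 1); they miss things now and then, are a little off and sometimes report something else, mostly with a low value. They report only what shows in the picture. A call takes as long as a camera call. They do not tell look-alikes from the thing itself.
- search_frame(picture, thing): "xy" ([column, row] in pixels, amid what is visible of it).
- outline_of(picture, thing): "region" (400x640 bool, what is visible of it) and "xy" ([column, row] in pixels, amid what is visible of it).
- tip_of(picture, thing): "xy" ([column, row] in pixels: a listed point, or the origin of a listed thing).
The state is a dict: "time": time; "joints": joint angles; "qvel": joint speeds; "joint_torque": joint torques, N m; "eef_pos": TCP position; "orientation": TCP orientation; "ft_force": force on the tool from outside, world axes, zero at the start; "moment": the same for the moment, N m; "gripper_width": finger opening in m; "grip_force": force on a finger pad.
Only numpy, scipy, OpenCV 4.12 (cv2) and the standard library are available. Lean on these libraries where they do the work, as an engineer would, in place of code of your own. Each camera call takes 0.05 s, during which the arm holds its last target. There are 200 camera calls.

### The job

The cork soles of the sanding blocks have just been glued on and must be cramped while the glue sets. Slide each block across the desk, without lifting it, fully home into a bay of the wedge cramp, cork against the fence; set one wedge beside each block, straight face to the block, and tap it in sideways with the mallet, not with the fingers, until it stops advancing and sits tight. Then lay the mallet back flat on its mat; leave the little jar and bottle behind the cramp alone.

Things in the scene. Friction and masses are not known exactly. Their poses are not given: they have to be found in the camera images.
- cramp: Fixed wooden wedge cramp, 100 deep x 380 wide: comb of 4 rails 28 high and a back rail 32 high, 3 bays 120 apart, open to the robot. Origin on the desk, mid mouth side; x into the bays, y left. A bay is 80 deep; left side (+y) a straight fence, right side a slanted cheek: 70 wide at the mouth, 57.2 at the back (taper 0.16). It takes a block against the fence, a wedge between block and cheek
- bay_1 (a point): Point on the desk under the centre of a block fully home in the left bay (against fence and back rail), 40 behind the mouth, 20 from the fence; axes as the cramp's. A wedge that just fits beside a home block has its origin at x -40, y -35 from here; tapped tight it stops there to about 1 mm
- bay_2 (a point): Point on the desk under the centre of a block fully home in the middle bay (against fence and back rail), 40 behind the mouth, 20 from the fence; axes as the cramp's. A wedge that just fits beside a home block has its origin at x -40, y -35 from here; tapped tight it stops there to about 1 mm
- bay_3 (a point): Point on the desk under the centre of a block fully home in the right bay (against fence and back rail), 40 behind the mouth, 20 from the fence; axes as the cramp's. A wedge that just fits beside a home block has its origin at x -40, y -35 from here; tapped tight it stops there to about 1 mm
- block_1: Sanding block, 80 long (x) x 40 thick (y) x 60 high, 0.15 kg: light wooden back, glued 10 mm cork sole on the +y face. Stands in front of the cramp, x roughly into the bays. Origin: centre of the underside. Two or three such blocks; this one may be absent
- block_2: Sanding block, 80 long (x) x 40 thick (y) x 60 high, 0.15 kg: light wooden back, glued 10 mm cork sole on the +y face. Stands in front of the cramp, x roughly into the bays. Origin: centre of the underside. Two or three such blocks; this one may be absent
- block_3: Sanding block, 80 long (x) x 40 thick (y) x 60 high, 0.15 kg: light wooden back, glued 10 mm cork sole on the +y face. Stands in front of the cramp, x roughly into the bays. Origin: centre of the underside. Two or three such blocks; this one may be absent
- wedge_1: Dark wooden wedge, 105 long x 30 high, 0.06 kg: straight tail 35 long, 30 wide, then 70 of taper to 19 wide. Origin on the underside, mid width, where tail and taper meet; x points to the thin end (tail end at x -35). Straight face +y (goes to the block), bevelled face -y (to the cheek). Lies right way up in front of the cramp. Always three, all alike; one per block
- wedge_2: Dark wooden wedge, 105 long x 30 high, 0.06 kg: straight tail 35 long, 30 wide, then 70 of taper to 19 wide. Origin on the underside, mid width, where tail and taper meet; x points to the thin end (tail end at x -35). Straight face +y (goes to the block), bevelled face -y (to the cheek). Lies right way up in front of the cramp. Always three, all alike; one per block
- wedge_3: Dark wooden wedge, 105 long x 30 high, 0.06 kg: straight tail 35 long, 30 wide, then 70 of taper to 19 wide. Origin on the underside, mid width, where tail and taper meet; x points to the thin end (tail end at x -35). Straight face +y (goes to the block), bevelled face -y (to the cheek). Lies right way up in front of the cramp. Always three, all alike; one per block
- mallet: Joiner's mallet lying flat, 0.3 kg: light wooden head 84 long (along y; both end faces strike) x 44 x 44; handle 22 wide x 24 high along -x to 148 from the head's centre, its axis 22 above the underside. Origin on the underside below the head's centre
- mallet_grip (a point): Point on the axis of the mallet's handle, 45 behind the centre of the head, where the handle may be gripped (22 wide) close to the head
- mat: Fixed dark rubber mat of 190 (x) x 120 (y) x 3 mm right of the cramp, where the mallet lies. Origin at the centre of its underside
- jar_by: Bystander: small glass paint jar, 50 wide, 62 high, behind the cramp
- bottle_by: Bystander: small paint bottle, 35 wide, 50 high, behind the cramp
Not all that is in view belongs to the job. What is shaped like the block_2 but turquoise is not meant.

How it is judged:
By the outcome, as a careful person would: the job done as asked, in the order asked, and still so for the second after the job is handed in, with the robot touching nothing.
Of block_1, block_2, block_3 only 2 to 3 are there at a start; the rules pass over those that are not, and their reading is None.
At some moment in a run one of mallet, wedge_1, wedge_2, wedge_3 may be knocked a few centimetres aside while the robot is not near it.
Once in a run the grip may slacken for a moment while it holds something.
It also fails if it takes over 210 s, if anything falls off the work surface, if the arm or the gripper's body presses on something with over 40 N, if the wrist force passes 120 N, or if a joint passes its speed limit or range.

## Working session

There is one attempt and no reset: what is moved stays moved. The work goes in short steps, Python scripts to look and compute and a tool call to move; the robot and the scene stay as the last step left them, time stands still between calls to the robot, and variables do not carry over. Pictures are saved under pics/ and viewed, at most 14 in all, crops included, and the job is handed in when it is done.

Besides the shell and the picture viewer there is one more tool, called by a JSON object that holds its "method" and its "body". servo_tool: Moves the arm, as the interface text tells. Its arguments: {"type":"object","properties":{"commands":{"type":"array"},"squeeze":{"type":"number"}},"required":["commands"]}

```bash
ls; mkdir -p pics; cat > h.py <<'E'
import numpy as np, cv2
from rig import *
def px2w(c,uv,z):
    K=np.array([[c['fx'],0,c['cx']],[0,c['fy'],c['cy']],[0,0,1.]])
    p=cv2.undistortPoints(np.array([[uv]],float),K,np.array([c['k1'],0,0,0.]))[0,0]
    R=np.array(c['R']);t=np.array(c['t'])
    d=R.T@np.array([p[0],p[1],1]);o=-R.T@t
    return o+d*(z-o[2])/d[2]
def w2px(c,X):
    p=np.array(c['R'])@np.array(X)+np.array(c['t']);x=p[:2]/p[2];x=x*(1+c['k1']*(x@x))
    return np.array([c['fx']*x[0]+c['cx'],c['fy']*x[1]+c['cy']])
def save(c,n,box=None,s=1):
    f=c['frame'][:,:,::-1]
    if box: f=f[box[1]:box[3],box[0]:box[2]]
    cv2.imwrite('pics/'+n,cv2.resize(f,None,fx=s,fy=s,interpolation=cv2.INTER_CUBIC))
E
python3 - <<'E'
from h import *
s=state();print({k:np.round(v,3).tolist() for k,v in s.items()}, tcp_to_grasp)
for n in('top','scene'):
    c=camera(n);save(c,n+'0.png',None,1.25);print(n,np.round(c['R'],3).tolist(),c['t'],c['fx'],c['k1'])
    for th in('cramp','bay_1','block_1','wedge_1','mallet','mallet_grip','mat'):
        print(th,[(np.round(d['xy'],1).tolist(),round(d['score'],2),np.round(px2w(c,d['xy'],0)[:2],3).tolist()) for d in tip_of(c,th)])
E
```

```text
pics
{'time': 0.0, 'joints': [1.485, 0.041, 0.084, -0.0, -1.615, -0.334], 'qvel': [-0.001, -0.003, -0.0, -0.0, 0.0, -0.002], 'joint_torque': [0.001, -36.819, 34.741, 6.933, -0.006, 0.0], 'eef_pos': [0.244, 0.548, 0.23], 'orientation': [[0.913, -0.408, -0.001], [-0.408, -0.913, -0.002], [0.0, 0.002, -1.0]], 'ft_force': [0.878, 0.433, 0.667], 'moment': [0.03, 0.005, 0.008], 'grip_force': 0.0, 'gripper_width': 0.085} 0.0187
top [[0.009, -1.0, 0.001], [-0.979, -0.009, -0.204], [0.204, 0.001, -0.979]] [-0.01181781  0.60090715  1.05325202] 462.6402247842085 -0.10450195073111447
cramp [([309.7, 216.3], 0.97, [0.564, 0.003])]
bay_1 [([302.5, 203.9], 0.92, [0.596, 0.022]), ([258.8, 203.6], 0.61, [0.595, 0.133]), ([353.3, 205.2], 0.57, [0.593, -0.107])]
block_1 [([304.7, 251.5], 0.95, [0.475, 0.015]), ([353.9, 255.2], 0.95, [0.467, -0.108]), ([208.7, 187.2], 0.95, [0.637, 0.264]), ([256.5, 251.3], 0.8, [0.474, 0.135])]
wedge_1 [([285.7, 249.1], 0.93, [0.48, 0.062]), ([376.7, 249.2], 0.72, [0.482, -0.165]), ([331.1, 253.2], 0.67, [0.471, -0.051])]
mallet [([422.4, 201.1], 0.63, [0.606, -0.285])
[... 259 characters left out ...]
]] [-0.45617466  0.31751085  0.68185047] 425.60868370004164 0.025507655422373845
cramp [([300.9, 214.2], 0.68, [0.562, -0.001])]
bay_1 [([304.9, 203.5], 0.88, [0.588, 0.016]), ([277.8, 169.1], 0.69, [0.608, 0.14]), ([345.0, 231.6], 0.55, [0.603, -0.097])]
block_1 [([229.0, 198.4], 0.93, [0.469, 0.138]), ([257.2, 231.9], 0.9, [0.462, 0.022]), ([256.7, 137.2], 0.79, [0.637, 0.264])]
wedge_1 [([320.8, 287.6], 0.93, [0.477, -0.162]), ([252.4, 214.6], 0.78, [0.482, 0.067]), ([285.3, 252.3], 0.72, [0.475, -0.056])]
mallet [([414.9, 291.6], 0.83, [0.606, -0.285])]
mallet_grip [([406.3, 303.2], 0.76, [0.576, -0.29])]
mat [([393.6, 308.4], 0.89, [0.55, -0.281]), ([298.7, 213.6], 0.61, [0.56, 0.003])]
```

View pics/top0.png

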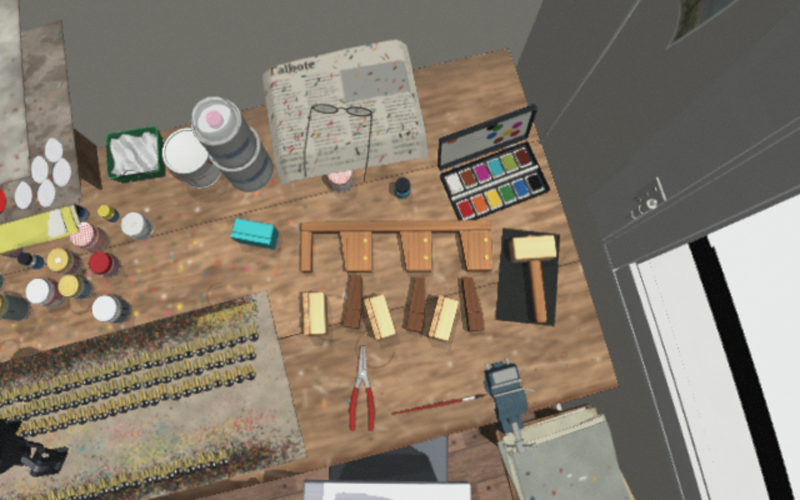

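View pics/scene0.png

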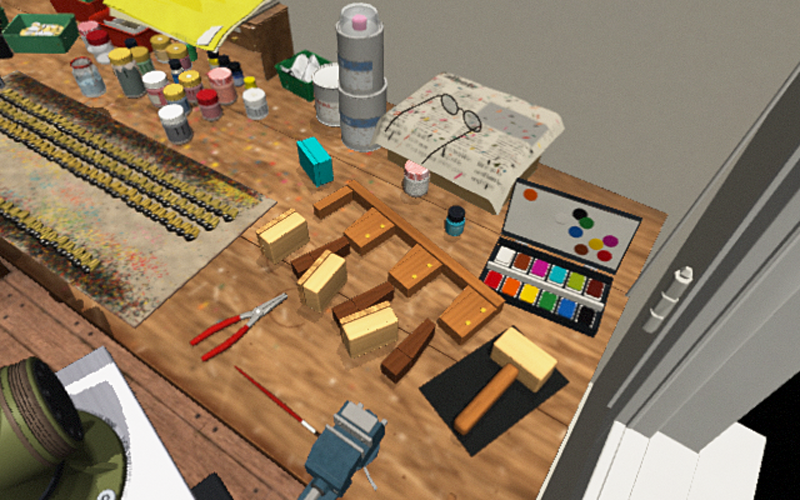

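The top view shows three blocks (turquoise decoy at about (255,233)), three wedges, the cramp, and the mallet on its mat. The pliers, brush and vise are clutter in front. Next I fit the poses by matching silhouettes.

```bash
cat >> h.py <<'E'
from scipy.optimize import minimize
BOX=lambda x0,x1,y0,y1,h:[[x,y,z] for x in(x0,x1) for y in(y0,y1) for z in(0,h)]
WE=[[x,y,z] for x,y in((-.035,.015),(-.035,-.015),(0,-.015),(.07,-.004),(.07,.015)) for z in(0,.03)]
SH={'block':[BOX(-.04,.04,-.02,.02,.06)],'wedge':[WE],
 'mallet':[BOX(-.022,.022,-.042,.042,.044),[[a,b,c+.01] for a,b,c in BOX(-.148,0,-.011,.011,.024)]],
 'cramp':[BOX(0,.1,-.19,.19,.028)+BOX(.08,.1,-.19,.19,.032)],'mat':[BOX(-.095,.095,-.06,.06,.003)]}
def sil(c,parts,p,S=4):
    x,y,a=p;R=np.array([[np.cos(a),-np.sin(a),0],[np.sin(a),np.cos(a),0],[0,0,1]])
    m=np.zeros((400*S,640*S),np.uint8)
    for P in parts:
        q=np.array([w2px(c,R@np.array(v)+[x,y,0]) for v in P])
        h=cv2.convexHull(((q+.5)*S).astype(np.int32));cv2.fillConvexPoly(m,h,1)
    return cv2.resize(m.astype(np.float32),(640,400),interpolation=cv2.INTER_AREA)
def fit(views,kind,p0,yaws=(0,)):
    best=None
    def cost(v):
        e=0
        for c,m in views:
            s=sil(c,SH[kind],[v[0]/1e3,v[1]/1e3,v[2]/100]);e+=1-np.minimum(s,m).sum()/np.maximum(s,m).sum()
        return e/len(views)
    for a in yaws:
        r=minimize(cost,[p0[0]*1e3,p0[1]*1e3,a*100],method='Nelder-Mead',options=dict(initial_simplex=[[p0[0]*1e3+i,p0[1]*1e3+j,a*100+k] for i,j,k in((0,0,0),(8,0,0),(0,8,0),(0,0,12))],maxiter=90,xatol=.1,fatol=1e-4))
        print('   ',kind,round(a,2),np.round(r.x,1).tolist(),round(r.fun,3))
        if best is None or r.fun<best.fun:best=r
    return best
E
cat > m0.py <<'E'
from h import *
T=camera('top');S=camera('scene')
def regs(c,th):
    return [(px2w(c,d['xy'],.015)[:2],d['region'].astype(np.float32)) for d in outline_of(c,th) if d['score']>.3]
for th,n in(('block',3),('wedge',3),('mallet',1),('mat',1),('cramp',1)):
    a=regs(T,th if th in('mallet','mat','cramp') else th+'_1');b=regs(S,th if th in('mallet','mat','cramp') else th+'_1')
    for p,m in a:
        if p[0]>.6 and p[1]>.2: continue
        v=[(T,m)]
        if th not in('wedge','cramp'):
            v+=[(S,mm) for q,mm in b if np.linalg.norm(q-p)<.045][:1]
        if th=='cramp':
            h=cv2.convexHull(np.argwhere(m>0)[:,::-1].astype(np.int32));m=m.copy();cv2.fillConvexPoly(m,h,1);v=[(T,m)];p=np.array([p[0]-.05,p[1]])
        print(th,np.round(p,3),len(v),int(m.sum()))
        fit(v,th,p,(0,np.pi) if th=='wedge' else (0,))
E
python3 m0.py
```

```text
block [0.477 0.147] 1 672
    block 0 [473.2, 142.5, 11.0] 0.067
block [0.47  0.017] 1 551
    block 0 [466.7, 16.8, 32.4] 0.094
block [ 0.623 -0.041] 1 4139
    block 0 [611.2, -50.3, 33.2] 0.836
block [ 0.47  -0.107] 2 664
    block 0 [464.2, -103.7, -26.3] 0.068
wedge [ 0.489 -0.052] 1 450
    wedge 0 [478.0, -54.2, -17.4] 0.112
    wedge 3.14 [511.9, -57.5, 295.0] 0.197
wedge [0.493 0.066] 1 437
    wedge 0 [481.9, 68.9, -11.4] 0.146
    wedge 3.14 [514.4, 68.2, 299.0] 0.237
wedge [ 0.49  -0.163] 1 535
    wedge 0 [479.2, -168.1, 11.5] 0.069
    wedge 3.14 [512.7, -162.0, 324.8] 0.169
mallet [ 0.594 -0.295] 2 1190
    mallet 0 [607.5, -286.0, 7.7] 0.107
mat [ 0.537 -0.262] 2 2192
    mat 0 [554.4, -282.4, -10.4] 0.392
cramp [ 0.579 -0.04 ] 1 6447
    cramp 0 [561.4, -13.0, 1.1] 0.024
```

{"method": "servo_tool", "body": {"commands": [{"rz": -1, "tz": -0.7}, {"rz": -1, "tz": -0.7}, {"rz": -1, "tz": -0.7}, {"rz": -1, "tz": -0.7}, {"tx": 0.2, "ty": 1}, {"tx": 0.2, "ty": 1}, {"tx": 0.2, "ty": 1}, {"tx": 0.2, "ty": 1}, {"tx": 0.2, "ty": 1}, {"tx": 0.2, "ty": 1}, {"tx": 0.2, "ty": 1}, {"tx": 0.2, "ty": 1}]}}

```text
invalid input at $.commands[0]: expected keys tx, ty, tz, rx, ry, rz, claw
```

{"method": "servo_tool", "body": {"commands": [{"tx": 0.3, "ty": 1}, {"tx": 0.3, "ty": 1}, {"tx": 0.3, "ty": 1}, {"tx": 0.3, "ty": 1}, {"tx": 0.3, "ty": 1}, {"tx": 0.3, "ty": 1}, {"tx": 0.3, "ty": 1}, {"tx": 0.3, "ty": 1}, {"tx": 0.3, "ty": 0.8}, {}, {}, {}]}}

```text
invalid input at $.commands[0]: expected keys tx, ty, tz, rx, ry, rz, claw
```

```bash
python3 - <<'E'
from h import *
s=state();print(s['time'],s['eef_pos'],np.round(s['orientation'],3).tolist(),s['joints'])
c=camera('wrist');save(c,'w0.png',None,1.25)
for x in((.4,.1,0),(.56,0,0),(.66,.13,0)):print(w2px(c,x))
for th in('cramp','bay_1','block_1','wedge_1'):
    print(th,[(np.round(d['xy'],1).tolist(),round(d['score'],2),np.round(px2w(c,d['xy'],0)[:2],3).tolist()) for d in tip_of(c,th)])
E
```

```text
1.4 [0.24453256 0.54787306 0.23127709] [[0.913, -0.408, -0.0], [-0.408, -0.913, -0.0], [0.0, 0.0, -1.0]] [ 1.48467326e+00  4.01795107e-02  8.48076984e-02  1.38744592e-07
 -1.61553437e+00 -3.33702658e-01]
[ 668.3455244  -152.64344383]
[ 718.61242865 -365.98419809]
[ 561.94100729 -445.665312  ]
cramp []
bay_1 []
block_1 []
wedge_1 []
```

View pics/w0.png

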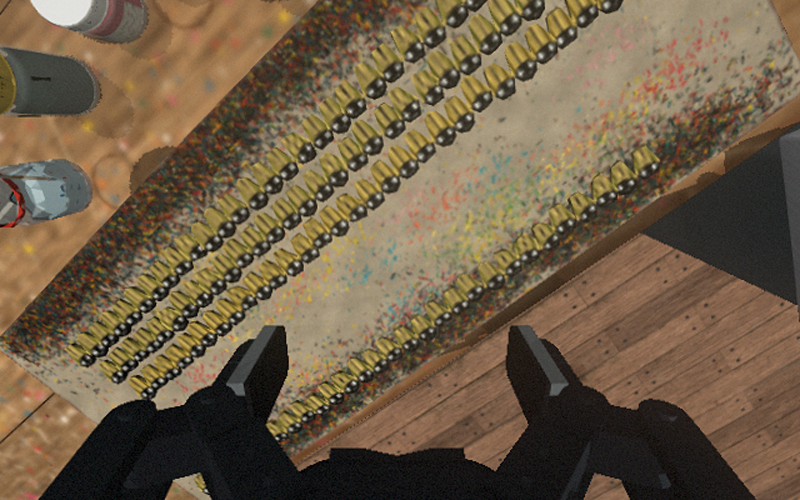

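The move was refused because every row needs all the keys, so that wrist view shows only the bullet tray. I'm resending it with full rows.

{"method": "servo_tool", "body": {"commands": [{"tx": 0, "ty": 0, "tz": -0.7, "rx": 0, "ry": 0, "rz": -1, "claw": 1}, {"tx": 0, "ty": 0, "tz": -0.7, "rx": 0, "ry": 0, "rz": -1, "claw": 1}, {"tx": 0, "ty": 0, "tz": -0.7, "rx": 0, "ry": 0, "rz": -1, "claw": 1}, {"tx": 0, "ty": 0, "tz": -0.7, "rx": 0, "ry": 0, "rz": -1, "claw": 1}, {"tx": 0.2, "ty": 1, "tz": 0, "rx": 0, "ry": 0, "rz": 0, "claw": 1}, {"tx": 0.2, "ty": 1, "tz": 0, "rx": 0, "ry": 0, "rz": 0, "claw": 1}, {"tx": 0.2, "ty": 1, "tz": 0, "rx": 0, "ry": 0, "rz": 0, "claw": 1}, {"tx": 0.2, "ty": 1, "tz": 0, "rx": 0, "ry": 0, "rz": 0, "claw": 1}, {"tx": 0.2, "ty": 1, "tz": 0, "rx": 0, "ry": 0, "rz": 0, "claw": 1}, {"tx": 0.2, "ty": 1, "tz": 0, "rx": 0, "ry": 0, "rz": 0, "claw": 1}, {"tx": 0.2, "ty": 1, "tz": 0, "rx": 0, "ry": 0, "rz": 0, "claw": 1}, {"tx": 0.2, "ty": 1, "tz": 0, "rx": 0, "ry": 0, "rz": 0, "claw": 1}]}}

```text
time: 2.65
eef_pos: [0.2924, 0.3063, 0.3154]
orientation: [[1.0, -0.001, 0.0], [-0.001, -1.0, 0.001], [0.0, -0.001, -1.0]]
ft_force: [0.4, -0.2, 0.5]
gripper_width: 0.0855
grip_force: 0.0
```

{"method": "servo_tool", "body": {"commands": [{"tx": 0.3, "ty": 1, "tz": 0, "rx": 0, "ry": 0, "rz": 0, "claw": 1}, {"tx": 0.3, "ty": 1, "tz": 0, "rx": 0, "ry": 0, "rz": 0, "claw": 1}, {"tx": 0.3, "ty": 1, "tz": 0, "rx": 0, "ry": 0, "rz": 0, "claw": 1}, {"tx": 0.3, "ty": 1, "tz": 0, "rx": 0, "ry": 0, "rz": 0, "claw": 1}, {"tx": 0.3, "ty": 1, "tz": 0, "rx": 0, "ry": 0, "rz": 0, "claw": 1}, {"tx": 0.3, "ty": 1, "tz": 0, "rx": 0, "ry": 0, "rz": 0, "claw": 1}, {"tx": 0.3, "ty": 1, "tz": 0, "rx": 0, "ry": 0, "rz": 0, "claw": 1}, {"tx": 0.3, "ty": 1, "tz": 0, "rx": 0, "ry": 0, "rz": 0, "claw": 1}, {"tx": 0.3, "ty": 0.8, "tz": 0, "rx": 0, "ry": 0, "rz": 0, "claw": 1}, {"tx": 0, "ty": 0, "tz": 0, "rx": 0, "ry": 0, "rz": 0, "claw": 1}, {"tx": 0, "ty": 0, "tz": 0, "rx": 0, "ry": 0, "rz": 0, "claw": 1}]}}

```text
time: 3.57
eef_pos: [0.3732, 0.0426, 0.3155]
orientation: [[1.0, -0.004, 0.0], [-0.004, -1.0, 0.0], [0.0, -0.0, -1.0]]
ft_force: [0.2, 0.2, -1.3]
gripper_width: 0.0855
grip_force: 0.0
```

```bash
python3 - <<'E'
from h import *
s=state();print(s['time'],s['eef_pos'],np.round(s['orientation'],3).tolist(),s['joints'])
c=camera('wrist');save(c,'w1.png',None,1.25)
for x in((.4,.1,0),(.56,0,0),(.66,.13,0)):print(w2px(c,x))
for th in('cramp','bay_1','block_1','wedge_1'):
    print(th,[(np.round(d['xy'],1).tolist(),round(d['score'],2),np.round(px2w(c,d['xy'],0)[:2],3).tolist()) for d in tip_of(c,th)])
E
```

```text
3.5667 [0.37316802 0.04262425 0.31547027] [[1.0, -0.004, 0.0], [-0.004, -1.0, 0.0], [0.0, -0.0, -1.0]] [ 6.64342616e-01 -5.41085395e-01 -2.36074037e-01  4.42051733e-05
 -1.87548603e+00  9.02068253e-01]
[278.41391571 138.06771116]
[349.19579434  15.27429226]
[245.52422437 -74.31234728]
cramp []
bay_1 []
block_1 [([421.6, 93.1], 0.91, [0.462, -0.105]), ([341.1, 86.8], 0.86, [0.471, 0.009]), ([248.0, 87.5], 0.7, [0.471, 0.14]), ([466.8, 83.8], 0.29, [0.475, -0.168])]
wedge_1 [([297.8, 78.3], 0.98, [0.482, 0.07]), ([385.0, 83.7], 0.81, [0.475, -0.052]), ([465.4, 83.2], 0.69, [0.476, -0.166])]
```

View pics/w1.png

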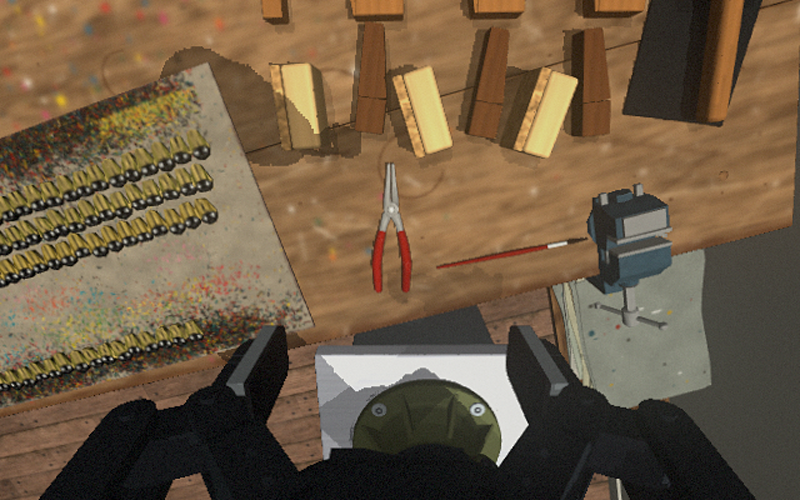

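All blocks have cork on the left and all wedges point thin end to the cramp. I'm moving forward 130 mm to see the cramp and measure everything from the wrist.

{"method": "servo_tool", "body": {"commands": [{"tx": 1, "ty": 0.3, "tz": 0, "rx": 0, "ry": 0, "rz": 0, "claw": 1}, {"tx": 1, "ty": 0.3, "tz": 0, "rx": 0, "ry": 0, "rz": 0, "claw": 1}, {"tx": 1, "ty": 0.3, "tz": 0, "rx": 0, "ry": 0, "rz": 0, "claw": 1}, {"tx": 1, "ty": 0.3, "tz": 0, "rx": 0, "ry": 0, "rz": 0, "claw": 1}, {"tx": 0.4, "ty": 0, "tz": 0, "rx": 0, "ry": 0, "rz": 0, "claw": 1}, {"tx": 0, "ty": 0, "tz": 0, "rx": 0, "ry": 0, "rz": 0, "claw": 1}, {"tx": 0, "ty": 0, "tz": 0, "rx": 0, "ry": 0, "rz": 0, "claw": 1}]}}

```text
time: 4.4
eef_pos: [0.5053, 0.0084, 0.3144]
orientation: [[1.0, -0.0, -0.002], [-0.0, -1.0, -0.001], [-0.002, 0.001, -1.0]]
ft_force: [-0.3, 0.6, 0.1]
gripper_width: 0.0851
grip_force: 0.0
```

```bash
cat > m1.py <<'E'
from h import *
s=state();print(s['time'],s['eef_pos'])
W=camera('wrist');save(W,'w2.png',None,1.25)
for d in tip_of(W,'bay_1')+tip_of(W,'cramp'): print(np.round(d['xy']),round(d['score'],2),np.round(px2w(W,d['xy'],0)[:2],4))
for th in('block','wedge','mallet','cramp'):
    nm=th if th in('mallet','cramp') else th+'_1'
    for d in outline_of(W,nm):
        if d['score']<.3: continue
        m=d['region'].astype(np.float32);p=px2w(W,d['xy'],.015)[:2]
        if th=='cramp':
            cv2.imwrite('pics/crm.png',d['region']*255)
            h=cv2.convexHull(np.argwhere(m>0)[:,::-1].astype(np.int32));cv2.fillConvexPoly(m,h,1);p=np.array([p[0]-.05,0])
        print(th,np.round(p,3),int(m.sum()),round(d['score'],2));fit([(W,m)],th,p)
E
python3 m1.py
```

```text
4.4 [0.5052648  0.00835676 0.31442612]
[400.  86.] 0.93 [ 0.604  -0.1072]
block [0.467 0.144] 2426 0.94
    block 0 [470.5, 141.7, 7.3] 0.051
block [0.633 0.286] 2939 0.93
    block 0 [629.6, 267.8, 138.9] 0.07
block [0.463 0.016] 1879 0.8
    block 0 [464.3, 16.3, 29.1] 0.084
block [ 0.543 -0.255] 6119 0.7
    block 0 [520.0, -234.3, 8.7] 0.519
wedge [ 0.488 -0.057] 1570 0.97
    wedge 0 [475.6, -54.3, -16.1] 0.037
wedge [ 0.494 -0.159] 1808 0.87
    wedge 0 [477.2, -167.0, 11.7] 0.035
wedge [0.495 0.068] 1577 0.63
    wedge 0 [480.8, 68.3, -12.9] 0.045
mallet [ 0.594 -0.29 ] 4956 0.66
    mallet 0 [605.4, -287.9, 7.4] 0.102
cramp [0.575 0.   ] 24124 0.93
    cramp 0 [559.6, -13.8, 1.9] 0.017[ WARN:0@2.480] global loadsave.cpp:1063 imwrite_ Unsupported depth image for selected encoder is fallbacked to CV_8U.
```

View pics/w2.png

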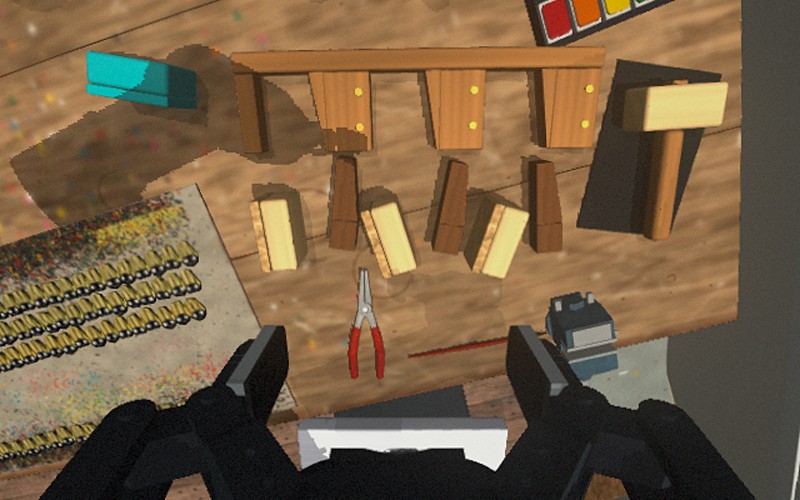

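```bash
python3 - <<'E'
from h import *
c=camera('wrist');save(c,'w3.png',(180,30,500,130),2.5)
import pickle
cr=(.5596,-.0138,.019)
for y in (.19,-.19):print(w2px(c,(.56+y*-.019,-.0138+y,.028)))
E
```

```text
[194.56173261 122.37116034]
[472.71424078 117.14598985]
```

View pics/w3.png

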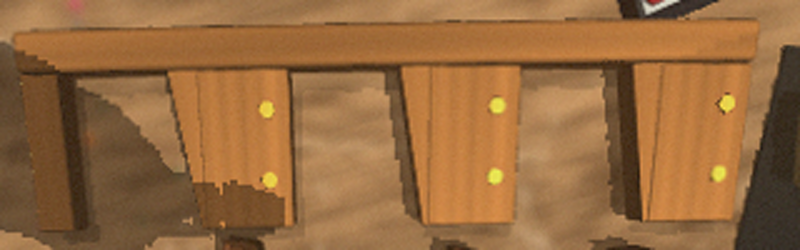

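```bash
python3 - <<'E'
from h import *
c=camera('wrist')
for n,p in dict(f1m=(75,230),f1b=(60,74),f2b=(287,70),f2m=(288,224),f3b=(519,66),f3m=(515,222),r4b=(752,62),r4m=(733,220),L4=(645,220),L3=(425,222),L2=(203,224),Lo=(37,230),backL=(14,34),backR=(756,20),backl=(20,74),backr=(756,60)).items():
    z=.032 if 'back' in n else .028
    print(n,np.round(px2w(c,(p[0]/2.5+180,p[1]/2.5+30),z)[:2],4))
E
```

```text
f1m [0.5568 0.1547]
f1b [0.6354 0.1543]
f2b [0.6367 0.037 ]
f2m [0.5596 0.0382]
f3b [ 0.6388 -0.0822]
f3m [ 0.5608 -0.0852]
r4b [ 0.6417 -0.2027]
r4m [ 0.5625 -0.2047]
L4 [ 0.5621 -0.1562]
L3 [ 0.5607 -0.0363]
L2 [0.5597 0.0844]
Lo [0.5569 0.1756]
backL [0.6539 0.1744]
backR [ 0.6607 -0.1998]
backl [0.6352 0.1736]
backr [ 0.6422 -0.2027]
```

{"method": "servo_tool", "body": {"commands": [{"tx": -0.22, "ty": -0.89, "tz": 0.8, "rx": 0, "ry": 0, "rz": 0, "claw": 1}, {"tx": -0.22, "ty": -0.89, "tz": 0.8, "rx": 0, "ry": 0, "rz": 0, "claw": 1}, {"tx": -0.22, "ty": -0.89, "tz": 0.8, "rx": 0, "ry": 0, "rz": 0, "claw": 1}, {"tx": -0.22, "ty": -0.89, "tz": 0.8, "rx": 0, "ry": 0, "rz": 0, "claw": 1}, {"tx": -0.22, "ty": -0.89, "tz": 0.8, "rx": 0, "ry": 0, "rz": 0, "claw": 1}, {"tx": 0, "ty": 0, "tz": 1, "rx": 0, "ry": 0, "rz": -0.85, "claw": 1}, {"tx": 0, "ty": 0, "tz": 1, "rx": 0, "ry": 0, "rz": 0, "claw": 1}, {"tx": 0, "ty": 0, "tz": 1, "rx": 0, "ry": 0, "rz": 0, "claw": 1}, {"tx": 0, "ty": 0, "tz": 1, "rx": 0, "ry": 0, "rz": 0, "claw": 1}, {"tx": 0, "ty": 0, "tz": 0.7, "rx": 0, "ry": 0, "rz": 0, "claw": 1}, {"tx": 0, "ty": 0, "tz": 0, "rx": 0, "ry": 0, "rz": 0, "claw": 1}, {"tx": 0, "ty": 0, "tz": 0, "rx": 0, "ry": 0, "rz": 0, "claw": 1}]}}

```text
time: 5.85
eef_pos: [0.4718, 0.1407, 0.0541]
orientation: [[0.996, 0.088, -0.001], [0.088, -0.996, -0.002], [-0.001, 0.002, -1.0]]
ft_force: [0.1, -0.2, -0.1]
gripper_width: 0.0853
grip_force: 0.0
```

{"method": "servo_tool", "body": {"commands": [{"tx": 0, "ty": 0, "tz": 0.6, "rx": 0, "ry": 0, "rz": 0, "claw": 1}, {"tx": 0, "ty": 0, "tz": 0, "rx": 0, "ry": 0, "rz": 0, "claw": 0}, {"tx": 0, "ty": 0, "tz": 0, "rx": 0, "ry": 0, "rz": 0, "claw": -0.3}, {"tx": 0, "ty": 0, "tz": 0, "rx": 0, "ry": 0, "rz": 0, "claw": -0.6}, {"tx": 0, "ty": 0, "tz": 0, "rx": 0, "ry": 0, "rz": 0, "claw": -0.6}, {"tx": 0, "ty": 0, "tz": 0, "rx": 0, "ry": 0, "rz": 0, "claw": -0.6}], "squeeze": 40}}

```text
time: 6.35
eef_pos: [0.4732, 0.1416, 0.0383]
orientation: [[0.996, 0.088, 0.003], [0.088, -0.996, 0.001], [0.003, -0.001, -1.0]]
ft_force: [-0.9, 0.6, 6.2]
gripper_width: 0.0392
grip_force: 42.1
```

{"method": "servo_tool", "body": {"commands": [{"tx": 0.2, "ty": 0.2, "tz": 0, "rx": 0, "ry": 0, "rz": 0.35, "claw": -0.6}, {"tx": 0.2, "ty": 0.2, "tz": 0, "rx": 0, "ry": 0, "rz": 0.32, "claw": -0.6}, {"tx": 0.5, "ty": 0.05, "tz": 0, "rx": 0, "ry": 0, "rz": 0, "claw": -0.6}, {"tx": 0.5, "ty": 0, "tz": 0, "rx": 0, "ry": 0, "rz": 0, "claw": -0.6}, {"tx": 0.5, "ty": 0, "tz": 0, "rx": 0, "ry": 0, "rz": 0, "claw": -0.6}, {"tx": 0.5, "ty": 0, "tz": 0, "rx": 0, "ry": 0, "rz": 0, "claw": -0.6}, {"tx": 0.5, "ty": 0, "tz": 0, "rx": 0, "ry": 0, "rz": 0, "claw": -0.6}, {"tx": 0.5, "ty": 0, "tz": 0, "rx": 0, "ry": 0, "rz": 0, "claw": -0.6}, {"tx": 0, "ty": 0, "tz": 0, "rx": 0, "ry": 0, "rz": 0, "claw": -0.6}]}}

```text
time: 7.1
eef_pos: [0.5781, 0.1302, 0.0384]
orientation: [[1.0, 0.017, 0.004], [0.017, -1.0, 0.0], [0.004, -0.0, -1.0]]
ft_force: [2.8, -0.6, 3.7]
gripper_width: 0.0396
grip_force: 42.1
```

{"method": "servo_tool", "body": {"commands": [{"tx": 0.2, "ty": -0.1, "tz": 0, "rx": 0, "ry": 0, "rz": 0, "claw": -0.6}, {"tx": 0.2, "ty": -0.1, "tz": 0, "rx": 0, "ry": 0, "rz": 0, "claw": -0.6}, {"tx": 0.1, "ty": 0, "tz": 0, "rx": 0, "ry": 0, "rz": 0, "claw": -0.6}, {"tx": 0, "ty": 0, "tz": 0, "rx": 0, "ry": 0, "rz": 0, "claw": -0.6}]}}

```text
time: 7.43
eef_pos: [0.5905, 0.1357, 0.0384]
orientation: [[1.0, 0.018, 0.0], [0.018, -1.0, -0.002], [0.0, 0.002, -1.0]]
ft_force: [-3.8, -3.8, 8.4]
gripper_width: 0.0388
grip_force: 42.4
```

{"method": "servo_tool", "body": {"commands": [{"tx": 0.1, "ty": 0, "tz": 0, "rx": 0, "ry": 0, "rz": 0, "claw": -0.6}, {"tx": 0.1, "ty": 0, "tz": 0, "rx": 0, "ry": 0, "rz": 0, "claw": -0.6}, {"tx": 0, "ty": 0, "tz": 0, "rx": 0, "ry": 0, "rz": 0, "claw": -0.6}]}}

```text
time: 7.68
eef_pos: [0.5962, 0.1358, 0.0384]
orientation: [[1.0, 0.018, 0.0], [0.018, -1.0, -0.001], [0.0, 0.002, -1.0]]
ft_force: [-5.0, -2.7, 8.0]
gripper_width: 0.0391
grip_force: 42.4
```

{"method": "servo_tool", "body": {"commands": [{"tx": 0.1, "ty": 0, "tz": 0, "rx": 0, "ry": 0, "rz": 0, "claw": -0.6}, {"tx": 0, "ty": 0, "tz": 0, "rx": 0, "ry": 0, "rz": 0, "claw": -0.6}, {"tx": 0, "ty": 0, "tz": 0, "rx": 0, "ry": 0, "rz": 0, "claw": -0.6}]}}

```text
time: 7.93
eef_pos: [0.5988, 0.1358, 0.0384]
orientation: [[1.0, 0.018, -0.0], [0.018, -1.0, -0.002], [-0.0, 0.002, -1.0]]
ft_force: [-6.2, -2.6, 10.2]
gripper_width: 0.0394
grip_force: 42.4
```

{"method": "servo_tool", "body": {"commands": [{"tx": 0.1, "ty": -0.05, "tz": 0, "rx": 0, "ry": 0, "rz": 0, "claw": -0.6}, {"tx": 0, "ty": 0, "tz": 0, "rx": 0, "ry": 0, "rz": 0, "claw": -0.6}, {"tx": 0, "ty": 0, "tz": 0, "rx": 0, "ry": 0, "rz": 0, "claw": -0.6}]}}

```text
time: 8.18
eef_pos: [0.5993, 0.1356, 0.0385]
orientation: [[1.0, 0.017, -0.006], [0.017, -1.0, -0.005], [-0.006, 0.005, -1.0]]
ft_force: [-19.8, -8.3, 18.0]
gripper_width: 0.0393
grip_force: 42.9
```

{"method": "servo_tool", "body": {"commands": [{"tx": 0, "ty": 0.05, "tz": 0, "rx": 0, "ry": 0, "rz": 0, "claw": 0.3}, {"tx": 0, "ty": 0, "tz": 0, "rx": 0, "ry": 0, "rz": 0, "claw": 0.3}, {"tx": 0, "ty": 0, "tz": -0.6, "rx": 0, "ry": 0, "rz": 0, "claw": 0.3}, {"tx": 0, "ty": 0, "tz": -1, "rx": 0, "ry": 0, "rz": 0, "claw": 0.3}, {"tx": 0, "ty": 0, "tz": -1, "rx": 0, "ry": 0, "rz": 0, "claw": 1}, {"tx": -0.9, "ty": 0.77, "tz": 0, "rx": 0, "ry": 0, "rz": 0, "claw": 1}, {"tx": -0.9, "ty": 0.77, "tz": 0, "rx": 0, "ry": 0, "rz": 0, "claw": 1}, {"tx": -0.9, "ty": 0.77, "tz": 0, "rx": 0, "ry": 0, "rz": 0, "claw": 1}, {"tx": -0.9, "ty": 0.77, "tz": 0, "rx": 0, "ry": 0, "rz": 0, "claw": 1}, {"tx": -0.9, "ty": 0.77, "tz": 0, "rx": 0, "ry": 0, "rz": 0, "claw": 1}, {"tx": 0, "ty": 0, "tz": 0, "rx": 0, "ry": 0, "rz": -0.9, "claw": 1}, {"tx": 0, "ty": 0, "tz": 0, "rx": 0, "ry": 0, "rz": -0.9, "claw": 1}]}}

```text
time: 9.18
eef_pos: [0.4684, 0.018, 0.1151]
orientation: [[0.978, 0.208, 0.002], [0.208, -0.978, 0.001], [0.003, -0.001, -1.0]]
ft_force: [0.7, -0.4, -0.6]
gripper_width: 0.0853
grip_force: 0.0
```

{"method": "servo_tool", "body": {"commands": [{"tx": 0, "ty": 0, "tz": 0, "rx": 0, "ry": 0, "rz": -0.9, "claw": 1}, {"tx": 0, "ty": 0, "tz": 0, "rx": 0, "ry": 0, "rz": 0, "claw": 1}, {"tx": 0, "ty": 0, "tz": 0, "rx": 0, "ry": 0, "rz": 0, "claw": 1}]}}

```text
time: 9.43
eef_pos: [0.4691, 0.0189, 0.1144]
orientation: [[0.956, 0.293, 0.0], [0.293, -0.956, 0.0], [0.0, -0.0, -1.0]]
ft_force: [-0.8, 1.1, 0.7]
gripper_width: 0.0851
grip_force: 0.0
```

```bash
python3 - <<'E'
from h import *
T=camera('top');S=camera('scene')
for c in(T,S):
    for d in outline_of(c,'block_1'):
        m=d['region'].astype(np.float32);p=px2w(c,d['xy'],.03)[:2]
        if d['score']>.3 and m.sum()<2500 and p[0]>.5 and p[1]<.2: fit([(c,m)],'block',p)
save(T,'t1.png',(230,160,450,290),3.5)
E
```

```text
block 0 [600.1, 136.1, 4.0] 0.156
    block 0 [587.5, -285.6, 12.2] 0.553
    block 0 [628.0, 152.5, 110.7] 0.6
```

View pics/t1.png

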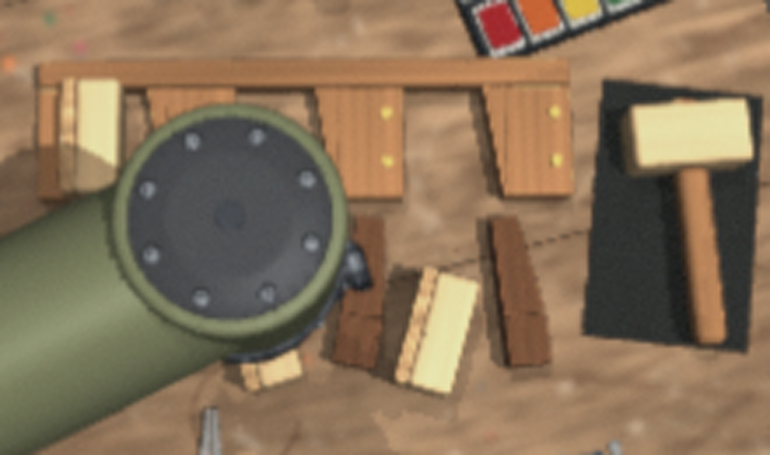

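Block 1 sits home at about (0.600, 0.136). Now block 2.

{"method": "servo_tool", "body": {"commands": [{"tx": -0.15, "ty": 0.05, "tz": 0.9, "rx": 0, "ry": 0, "rz": 0, "claw": 1}, {"tx": 0, "ty": 0, "tz": 0.9, "rx": 0, "ry": 0, "rz": 0, "claw": 1}, {"tx": 0, "ty": 0, "tz": 0.75, "rx": 0, "ry": 0, "rz": 0, "claw": 1}, {"tx": 0, "ty": 0, "tz": 0, "rx": 0, "ry": 0, "rz": 0, "claw": 0}, {"tx": 0, "ty": 0, "tz": 0, "rx": 0, "ry": 0, "rz": 0, "claw": -0.3}, {"tx": 0, "ty": 0, "tz": 0, "rx": 0, "ry": 0, "rz": 0, "claw": -0.6}, {"tx": 0, "ty": 0, "tz": 0, "rx": 0, "ry": 0, "rz": 0, "claw": -0.6}, {"tx": 0, "ty": 0, "tz": 0, "rx": 0, "ry": 0, "rz": 0, "claw": -0.6}]}}

```text
time: 10.3
eef_pos: [0.4665, 0.0164, 0.0401]
orientation: [[0.955, 0.296, 0.004], [0.296, -0.955, 0.001], [0.004, 0.0, -1.0]]
ft_force: [-1.3, 0.7, 4.7]
gripper_width: 0.0393
grip_force: 41.3
```

{"method": "servo_tool", "body": {"commands": [{"tx": 0, "ty": 0.06, "tz": 0, "rx": 0, "ry": 0, "rz": 0.67, "claw": -0.6}, {"tx": 0, "ty": 0.06, "tz": 0, "rx": 0, "ry": 0, "rz": 0.67, "claw": -0.6}, {"tx": 0, "ty": 0.06, "tz": 0, "rx": 0, "ry": 0, "rz": 0.67, "claw": -0.6}, {"tx": 0, "ty": 0.06, "tz": 0, "rx": 0, "ry": 0, "rz": 0.67, "claw": -0.6}, {"tx": 0.5, "ty": 0, "tz": 0, "rx": 0, "ry": 0, "rz": 0, "claw": -0.6}, {"tx": 0.5, "ty": 0, "tz": 0, "rx": 0, "ry": 0, "rz": 0, "claw": -0.6}, {"tx": 0.5, "ty": 0, "tz": 0, "rx": 0, "ry": 0, "rz": 0, "claw": -0.6}, {"tx": 0.5, "ty": 0, "tz": 0, "rx": 0, "ry": 0, "rz": 0, "claw": -0.6}, {"tx": 0.5, "ty": 0, "tz": 0, "rx": 0, "ry": 0, "rz": 0, "claw": -0.6}, {"tx": 0.5, "ty": 0, "tz": 0, "rx": 0, "ry": 0, "rz": 0, "claw": -0.6}, {"tx": 0.5, "ty": 0, "tz": 0, "rx": 0, "ry": 0, "rz": 0, "claw": -0.6}, {"tx": 0, "ty": 0, "tz": 0, "rx": 0, "ry": 0, "rz": 0, "claw": -0.6}]}}

```text
time: 11.3
eef_pos: [0.5746, 0.011, 0.0401]
orientation: [[1.0, 0.02, 0.004], [0.02, -1.0, -0.001], [0.004, 0.001, -1.0]]
ft_force: [2.4, -1.1, 4.1]
gripper_width: 0.0392
grip_force: 41.0
```

Next is 27 mm to go in x and 5 mm to the fence.

{"method": "servo_tool", "body": {"commands": [{"tx": 0.2, "ty": -0.09, "tz": 0, "rx": 0, "ry": 0, "rz": 0, "claw": -0.6}, {"tx": 0.2, "ty": -0.09, "tz": 0, "rx": 0, "ry": 0, "rz": 0, "claw": -0.6}, {"tx": 0.2, "ty": 0, "tz": 0, "rx": 0, "ry": 0, "rz": 0, "claw": -0.6}, {"tx": 0.2, "ty": 0, "tz": 0, "rx": 0, "ry": 0, "rz": 0, "claw": -0.6}, {"tx": 0, "ty": 0, "tz": 0, "rx": 0, "ry": 0, "rz": 0, "claw": -0.6}, {"tx": 0, "ty": 0, "tz": 0, "rx": 0, "ry": 0, "rz": 0, "claw": -0.6}]}}

```text
time: 11.8
eef_pos: [0.5956, 0.0156, 0.04]
orientation: [[1.0, 0.019, 0.001], [0.019, -1.0, -0.002], [0.0, 0.002, -1.0]]
ft_force: [-3.1, -4.0, 7.1]
gripper_width: 0.0391
grip_force: 41.5
```

{"method": "servo_tool", "body": {"commands": [{"tx": 0.1, "ty": 0, "tz": 0, "rx": 0, "ry": 0, "rz": 0, "claw": -0.6}, {"tx": 0, "ty": 0, "tz": 0, "rx": 0, "ry": 0, "rz": 0, "claw": -0.6}, {"tx": 0, "ty": 0, "tz": 0, "rx": 0, "ry": 0, "rz": 0, "claw": -0.6}]}}

```text
time: 12.05
eef_pos: [0.5981, 0.0156, 0.0401]
orientation: [[1.0, 0.019, -0.0], [0.019, -1.0, -0.003], [-0.0, 0.003, -1.0]]
ft_force: [-5.9, -3.3, 9.2]
gripper_width: 0.0392
grip_force: 41.7
```

{"method": "servo_tool", "body": {"commands": [{"tx": 0.1, "ty": 0, "tz": 0, "rx": 0, "ry": 0, "rz": 0, "claw": -0.6}, {"tx": 0, "ty": 0, "tz": 0, "rx": 0, "ry": 0, "rz": 0, "claw": -0.6}, {"tx": 0, "ty": 0, "tz": 0, "rx": 0, "ry": 0, "rz": 0, "claw": -0.6}]}}

```text
time: 12.3
eef_pos: [0.5997, 0.0157, 0.0401]
orientation: [[1.0, 0.019, -0.004], [0.019, -1.0, -0.003], [-0.004, 0.003, -1.0]]
ft_force: [-12.7, -1.8, 13.2]
gripper_width: 0.0392
grip_force: 42.2
```

{"method": "servo_tool", "body": {"commands": [{"tx": 0.08, "ty": -0.03, "tz": 0, "rx": 0, "ry": 0, "rz": 0, "claw": -0.6}, {"tx": 0, "ty": 0, "tz": 0, "rx": 0, "ry": 0, "rz": 0, "claw": -0.6}, {"tx": 0, "ty": 0, "tz": 0, "rx": 0, "ry": 0, "rz": 0, "claw": -0.6}]}}

```text
time: 12.55
eef_pos: [0.5998, 0.0158, 0.0402]
orientation: [[1.0, 0.019, -0.009], [0.019, -1.0, -0.004], [-0.009, 0.004, -1.0]]
ft_force: [-24.0, -3.2, 20.9]
gripper_width: 0.0391
grip_force: 43.0
```

{"method": "servo_tool", "body": {"commands": [{"tx": 0, "ty": 0.03, "tz": 0, "rx": 0, "ry": 0, "rz": 0, "claw": 0.3}, {"tx": 0, "ty": 0, "tz": 0, "rx": 0, "ry": 0, "rz": 0, "claw": 0.3}, {"tx": 0, "ty": 0, "tz": -0.6, "rx": 0, "ry": 0, "rz": 0, "claw": 0.3}, {"tx": 0, "ty": 0, "tz": -1, "rx": 0, "ry": 0, "rz": 0, "claw": 0.3}, {"tx": 0, "ty": 0, "tz": -1, "rx": 0, "ry": 0, "rz": 0, "claw": 1}, {"tx": -0.94, "ty": 0.78, "tz": 0, "rx": 0, "ry": 0, "rz": 0, "claw": 1}, {"tx": -0.94, "ty": 0.78, "tz": 0, "rx": 0, "ry": 0, "rz": 0, "claw": 1}, {"tx": -0.94, "ty": 0.78, "tz": 0, "rx": 0, "ry": 0, "rz": 0, "claw": 1}, {"tx": -0.94, "ty": 0.78, "tz": 0, "rx": 0, "ry": 0, "rz": 0, "claw": 1}, {"tx": -0.94, "ty": 0.78, "tz": 0, "rx": 0, "ry": 0, "rz": 0, "claw": 1}, {"tx": 0, "ty": 0, "tz": 0, "rx": 0, "ry": 0, "rz": 0.9, "claw": 1}, {"tx": 0, "ty": 0, "tz": 0, "rx": 0, "ry": 0, "rz": 0.9, "claw": 1}]}}

```text
time: 13.55
eef_pos: [0.4645, -0.1036, 0.1167]
orientation: [[0.985, -0.174, 0.003], [-0.174, -0.985, 0.001], [0.003, -0.001, -1.0]]
ft_force: [-0.3, 0.0, -0.6]
gripper_width: 0.0852
grip_force: 0.0
```

{"method": "servo_tool", "body": {"commands": [{"tx": 0, "ty": 0, "tz": 0, "rx": 0, "ry": 0, "rz": 0.9, "claw": 1}, {"tx": 0, "ty": 0, "tz": 0, "rx": 0, "ry": 0, "rz": 0, "claw": 1}, {"tx": 0, "ty": 0, "tz": 0, "rx": 0, "ry": 0, "rz": 0, "claw": 1}]}}

```text
time: 13.8
eef_pos: [0.4653, -0.1026, 0.116]
orientation: [[0.966, -0.257, 0.001], [-0.257, -0.966, 0.0], [0.001, -0.0, -1.0]]
ft_force: [0.3, 0.7, -0.2]
gripper_width: 0.0858
grip_force: 0.0
```

{"method": "servo_tool", "body": {"commands": [{"tx": 0, "ty": 0.03, "tz": 0.9, "rx": 0, "ry": 0, "rz": 0, "claw": 1}, {"tx": 0, "ty": 0, "tz": 0.9, "rx": 0, "ry": 0, "rz": 0, "claw": 1}, {"tx": 0, "ty": 0, "tz": 0.8, "rx": 0, "ry": 0, "rz": 0, "claw": 1}, {"tx": 0, "ty": 0, "tz": 0, "rx": 0, "ry": 0, "rz": 0, "claw": 0}, {"tx": 0, "ty": 0, "tz": 0, "rx": 0, "ry": 0, "rz": 0, "claw": -0.3}, {"tx": 0, "ty": 0, "tz": 0, "rx": 0, "ry": 0, "rz": 0, "claw": -0.6}, {"tx": 0, "ty": 0, "tz": 0, "rx": 0, "ry": 0, "rz": 0, "claw": -0.6}, {"tx": 0, "ty": 0, "tz": 0, "rx": 0, "ry": 0, "rz": 0, "claw": -0.6}]}}

```text
time: 14.47
eef_pos: [0.4663, -0.1037, 0.0402]
orientation: [[0.966, -0.259, 0.004], [-0.259, -0.966, -0.0], [0.004, -0.001, -1.0]]
ft_force: [-0.7, -0.6, 3.5]
gripper_width: 0.0389
grip_force: 41.7
```

{"method": "servo_tool", "body": {"commands": [{"tx": 0, "ty": 0.06, "tz": 0, "rx": 0, "ry": 0, "rz": -0.67, "claw": -0.6}, {"tx": 0, "ty": 0.06, "tz": 0, "rx": 0, "ry": 0, "rz": -0.67, "claw": -0.6}, {"tx": 0, "ty": 0.06, "tz": 0, "rx": 0, "ry": 0, "rz": -0.67, "claw": -0.6}, {"tx": 0, "ty": 0.06, "tz": 0, "rx": 0, "ry": 0, "rz": -0.67, "claw": -0.6}, {"tx": 0.5, "ty": 0, "tz": 0, "rx": 0, "ry": 0, "rz": 0, "claw": -0.6}, {"tx": 0.5, "ty": 0, "tz": 0, "rx": 0, "ry": 0, "rz": 0, "claw": -0.6}, {"tx": 0.5, "ty": 0, "tz": 0, "rx": 0, "ry": 0, "rz": 0, "claw": -0.6}, {"tx": 0.5, "ty": 0, "tz": 0, "rx": 0, "ry": 0, "rz": 0, "claw": -0.6}, {"tx": 0.5, "ty": 0, "tz": 0, "rx": 0, "ry": 0, "rz": 0, "claw": -0.6}, {"tx": 0.5, "ty": 0, "tz": 0, "rx": 0, "ry": 0, "rz": 0, "claw": -0.6}, {"tx": 0.5, "ty": 0, "tz": 0, "rx": 0, "ry": 0, "rz": 0, "claw": -0.6}, {"tx": 0, "ty": 0, "tz": 0, "rx": 0, "ry": 0, "rz": 0, "claw": -0.6}]}}

```text
time: 15.47
eef_pos: [0.5719, -0.1094, 0.0403]
orientation: [[1.0, 0.019, 0.004], [0.019, -1.0, -0.002], [0.004, 0.002, -1.0]]
ft_force: [3.2, -2.2, 3.8]
gripper_width: 0.0393
grip_force: 41.0
```

{"method": "servo_tool", "body": {"commands": [{"tx": 0.2, "ty": -0.09, "tz": 0, "rx": 0, "ry": 0, "rz": 0, "claw": -0.6}, {"tx": 0.2, "ty": -0.09, "tz": 0, "rx": 0, "ry": 0, "rz": 0, "claw": -0.6}, {"tx": 0.2, "ty": 0, "tz": 0, "rx": 0, "ry": 0, "rz": 0, "claw": -0.6}, {"tx": 0.2, "ty": 0, "tz": 0, "rx": 0, "ry": 0, "rz": 0, "claw": -0.6}, {"tx": 0.15, "ty": 0, "tz": 0, "rx": 0, "ry": 0, "rz": 0, "claw": -0.6}, {"tx": 0, "ty": 0, "tz": 0, "rx": 0, "ry": 0, "rz": 0, "claw": -0.6}, {"tx": 0, "ty": 0, "tz": 0, "rx": 0, "ry": 0, "rz": 0, "claw": -0.6}]}}

```text
time: 16.05
eef_pos: [0.5979, -0.1036, 0.0403]
orientation: [[1.0, 0.018, 0.002], [0.018, -1.0, -0.001], [0.002, 0.001, -1.0]]
ft_force: [-1.9, -2.1, 6.4]
gripper_width: 0.039
grip_force: 41.2
```

{"method": "servo_tool", "body": {"commands": [{"tx": 0.1, "ty": 0, "tz": 0, "rx": 0, "ry": 0, "rz": 0, "claw": -0.6}, {"tx": 0, "ty": 0, "tz": 0, "rx": 0, "ry": 0, "rz": 0, "claw": -0.6}, {"tx": 0, "ty": 0, "tz": 0, "rx": 0, "ry": 0, "rz": 0, "claw": -0.6}]}}

```text
time: 16.3
eef_pos: [0.6005, -0.1035, 0.0403]
orientation: [[1.0, 0.018, 0.001], [0.018, -1.0, -0.001], [0.001, 0.001, -1.0]]
ft_force: [-4.1, -2.7, 6.6]
gripper_width: 0.0393
grip_force: 41.3
```

{"method": "servo_tool", "body": {"commands": [{"tx": 0.08, "ty": 0, "tz": 0, "rx": 0, "ry": 0, "rz": 0, "claw": -0.6}, {"tx": 0, "ty": 0, "tz": 0, "rx": 0, "ry": 0, "rz": 0, "claw": -0.6}, {"tx": 0, "ty": 0, "tz": 0, "rx": 0, "ry": 0, "rz": 0, "claw": -0.6}]}}

```text
time: 16.55
eef_pos: [0.6027, -0.1035, 0.0403]
orientation: [[1.0, 0.018, 0.001], [0.018, -1.0, -0.001], [0.001, 0.001, -1.0]]
ft_force: [-4.2, -1.5, 6.8]
gripper_width: 0.0392
grip_force: 41.3
```

{"method": "servo_tool", "body": {"commands": [{"tx": 0.1, "ty": -0.03, "tz": 0, "rx": 0, "ry": 0, "rz": 0, "claw": -0.6}, {"tx": 0, "ty": 0, "tz": 0, "rx": 0, "ry": 0, "rz": 0, "claw": -0.6}, {"tx": 0, "ty": 0, "tz": 0, "rx": 0, "ry": 0, "rz": 0, "claw": -0.6}]}}

```text
time: 16.8
eef_pos: [0.603, -0.1034, 0.0403]
orientation: [[1.0, 0.018, -0.005], [0.018, -1.0, -0.003], [-0.005, 0.003, -1.0]]
ft_force: [-16.1, -2.9, 13.8]
gripper_width: 0.039
grip_force: 42.0
```

{"method": "servo_tool", "body": {"commands": [{"tx": 0.08, "ty": 0, "tz": 0, "rx": 0, "ry": 0, "rz": 0, "claw": -0.6}, {"tx": 0, "ty": 0, "tz": 0, "rx": 0, "ry": 0, "rz": 0, "claw": -0.6}, {"tx": 0, "ty": 0, "tz": 0, "rx": 0, "ry": 0, "rz": 0, "claw": -0.6}]}}

```text
time: 17.05
eef_pos: [0.6033, -0.1036, 0.0403]
orientation: [[1.0, 0.017, -0.01], [0.017, -1.0, -0.003], [-0.01, 0.003, -1.0]]
ft_force: [-24.7, -0.1, 19.9]
gripper_width: 0.0395
grip_force: 42.7
```

{"method": "servo_tool", "body": {"commands": [{"tx": 0, "ty": 0.03, "tz": 0, "rx": 0, "ry": 0, "rz": 0, "claw": 0.3}, {"tx": 0, "ty": 0, "tz": 0, "rx": 0, "ry": 0, "rz": 0, "claw": 0.3}, {"tx": 0, "ty": 0, "tz": -0.6, "rx": 0, "ry": 0, "rz": 0, "claw": 0.3}, {"tx": 0, "ty": 0, "tz": -1, "rx": 0, "ry": 0, "rz": 0, "claw": 0.3}, {"tx": 0, "ty": 0, "tz": -1, "rx": 0, "ry": 0, "rz": 0, "claw": 1}, {"tx": -0.97, "ty": 0.42, "tz": -0.8, "rx": 0, "ry": 0, "rz": 0, "claw": 1}, {"tx": -0.97, "ty": 0.42, "tz": -0.8, "rx": 0, "ry": 0, "rz": 0, "claw": 1}, {"tx": -0.97, "ty": 0.42, "tz": -0.8, "rx": 0, "ry": 0, "rz": 0, "claw": 1}, {"tx": -0.97, "ty": 0.42, "tz": -0.8, "rx": 0, "ry": 0, "rz": 0, "claw": 1}, {"tx": -0.97, "ty": 0.42, "tz": 0, "rx": 0, "ry": 0, "rz": 0, "claw": 1}, {"tx": 0, "ty": 0, "tz": 0, "rx": 0, "ry": 0, "rz": -0.95, "claw": 1}, {"tx": 0, "ty": 0, "tz": 0, "rx": 0, "ry": 0, "rz": 0, "claw": 1}]}}

```text
time: 18.05
eef_pos: [0.4633, -0.1686, 0.2135]
orientation: [[0.993, 0.12, 0.004], [0.12, -0.993, 0.0], [0.004, 0.0, -1.0]]
ft_force: [-0.1, 1.1, -0.8]
gripper_width: 0.0851
grip_force: 0.0
```

```bash
cat > m2.py <<'E'
import sys
from h import *
s=state();print(s['time'],s['eef_pos'])
W=camera('wrist')
for th in sys.argv[1:]:
    nm=th if th in('mallet','cramp') else th+'_1'
    for d in outline_of(W,nm):
        if d['score']<.3: continue
        m=d['region'].astype(np.float32);p=px2w(W,d['xy'],.015)[:2]
        print(th,np.round(p,3),int(m.sum()),round(d['score'],2));fit([(W,m)],th,p)
E
python3 m2.py wedge block
```

```text
18.05 [ 0.46325683 -0.16862067  0.21349667]
wedge [ 0.489 -0.164] 2321 0.78
    wedge 0 [477.0, -167.6, 12.1] 0.059
wedge [0.498 0.07 ] 4084 0.65
    wedge 0 [481.4, 68.6, -13.7] 0.037
wedge [ 0.492 -0.054] 3197 0.65
    wedge 0 [475.8, -54.1, -16.5] 0.043
wedge [ 0.598 -0.071] 10224 0.33
    wedge 0 [593.4, -53.7, -13.6] 0.727
block [ 0.596 -0.101] 3929 0.98
    block 0 [601.0, -104.4, 2.1] 0.036
block [0.583 0.137] 3383 0.88
    block 0 [596.9, 138.0, 1.9] 0.015
block [0.59  0.025] 4646 0.88
    block 0 [598.9, 16.4, 3.0] 0.036
block [ 0.599 -0.071] 10255 0.66
    block 0 [600.8, -57.7, 23.8] 0.685
```

{"method": "servo_tool", "body": {"commands": [{"tx": -0.15, "ty": 0.02, "tz": 1, "rx": 0, "ry": 0, "rz": 0, "claw": 1}, {"tx": 0, "ty": 0, "tz": 1, "rx": 0, "ry": 0, "rz": 0, "claw": 1}, {"tx": 0, "ty": 0, "tz": 1, "rx": 0, "ry": 0, "rz": 0, "claw": 1}, {"tx": 0, "ty": 0, "tz": 1, "rx": 0, "ry": 0, "rz": 0, "claw": 1}, {"tx": 0, "ty": 0, "tz": 1, "rx": 0, "ry": 0, "rz": 0, "claw": 1}, {"tx": 0, "ty": 0, "tz": 1, "rx": 0, "ry": 0, "rz": 0, "claw": 1}, {"tx": 0, "ty": 0, "tz": 0.85, "rx": 0, "ry": 0, "rz": 0, "claw": 1}, {"tx": 0, "ty": 0, "tz": 0, "rx": 0, "ry": 0, "rz": 0, "claw": 0}, {"tx": 0, "ty": 0, "tz": 0, "rx": 0, "ry": 0, "rz": 0, "claw": -0.5}, {"tx": 0, "ty": 0, "tz": 0, "rx": 0, "ry": 0, "rz": 0, "claw": -0.8}, {"tx": 0, "ty": 0, "tz": 0, "rx": 0, "ry": 0, "rz": 0, "claw": -0.8}, {"tx": 0, "ty": 0, "tz": 0, "rx": 0, "ry": 0, "rz": 0, "claw": -0.8}]}}

```text
time: 19.2
eef_pos: [0.4608, -0.1695, 0.0087]
orientation: [[0.993, 0.117, 0.004], [0.117, -0.993, -0.001], [0.004, 0.001, -1.0]]
ft_force: [0.1, 1.7, 1.0]
gripper_width: 0.0291
grip_force: 40.3
```

{"method": "servo_tool", "body": {"commands": [{"tx": 0, "ty": 0, "tz": -0.25, "rx": 0, "ry": 0, "rz": 0, "claw": -0.8}, {"tx": 0, "ty": -0.29, "tz": 0, "rx": 0, "ry": 0, "rz": 0.5, "claw": -0.8}, {"tx": 0, "ty": -0.3, "tz": 0, "rx": 0, "ry": 0, "rz": 0.45, "claw": -0.8}, {"tx": 0, "ty": -0.3, "tz": 0, "rx": 0, "ry": 0, "rz": 0, "claw": -0.8}, {"tx": 0.3, "ty": 0, "tz": 0, "rx": 0, "ry": 0, "rz": 0, "claw": -0.8}, {"tx": 0.3, "ty": 0, "tz": 0, "rx": 0, "ry": 0, "rz": 0, "claw": -0.8}, {"tx": 0.3, "ty": 0, "tz": 0, "rx": 0, "ry": 0, "rz": 0, "claw": -0.8}, {"tx": 0, "ty": 0, "tz": 0, "rx": 0, "ry": 0, "rz": 0, "claw": -0.8}, {"tx": 0, "ty": 0, "tz": 0, "rx": 0, "ry": 0, "rz": 0, "claw": -0.8}]}}

```text
time: 19.95
eef_pos: [0.4846, -0.1422, 0.0139]
orientation: [[1.0, 0.018, -0.0], [0.018, -1.0, -0.0], [-0.0, 0.0, -1.0]]
ft_force: [-0.5, -0.2, -0.1]
gripper_width: 0.0291
grip_force: 40.4
```

{"method": "servo_tool", "body": {"commands": [{"tx": 0.3, "ty": 0, "tz": 0, "rx": 0, "ry": 0, "rz": 0, "claw": -0.8}, {"tx": 0.3, "ty": 0, "tz": 0, "rx": 0, "ry": 0, "rz": 0, "claw": -0.8}, {"tx": 0.3, "ty": 0, "tz": 0, "rx": 0, "ry": 0, "rz": 0, "claw": -0.8}, {"tx": 0.3, "ty": 0, "tz": 0, "rx": 0, "ry": 0, "rz": 0, "claw": -0.8}, {"tx": 0.1, "ty": 0, "tz": 0, "rx": 0, "ry": 0, "rz": 0, "claw": -0.8}, {"tx": 0, "ty": 0, "tz": 0, "rx": 0, "ry": 0, "rz": 0, "claw": -0.8}, {"tx": 0, "ty": 0, "tz": 0.16, "rx": 0, "ry": 0, "rz": 0, "claw": -0.8}, {"tx": 0, "ty": 0, "tz": 0, "rx": 0, "ry": 0, "rz": 0, "claw": -0.8}, {"tx": 0, "ty": 0, "tz": 0, "rx": 0, "ry": 0, "rz": 0, "claw": -0.8}]}}

```text
time: 20.7
eef_pos: [0.5231, -0.1416, 0.0088]
orientation: [[1.0, 0.018, -0.0], [0.018, -1.0, -0.0], [-0.0, 0.0, -1.0]]
ft_force: [-0.6, 0.3, -0.1]
gripper_width: 0.0293
grip_force: 40.5
```

{"method": "servo_tool", "body": {"commands": [{"tx": 0, "ty": 0, "tz": 0, "rx": 0, "ry": 0, "rz": 0, "claw": -0.1}, {"tx": 0, "ty": 0, "tz": 0, "rx": 0, "ry": 0, "rz": 0, "claw": 0.2}, {"tx": 0, "ty": 0, "tz": -0.5, "rx": 0, "ry": 0, "rz": 0, "claw": 0.2}, {"tx": 0, "ty": 0, "tz": -1, "rx": 0, "ry": 0, "rz": 0, "claw": 0.5}, {"tx": 0, "ty": 0, "tz": -0.9, "rx": 0, "ry": 0, "rz": 0, "claw": 1}, {"tx": -0.53, "ty": -0.77, "tz": 0, "rx": 0, "ry": 0, "rz": 0, "claw": 1}, {"tx": -0.53, "ty": -0.77, "tz": 0, "rx": 0, "ry": 0, "rz": 0, "claw": 1}, {"tx": -0.53, "ty": -0.76, "tz": 0, "rx": 0, "ry": 0, "rz": 0, "claw": 1}, {"tx": -0.53, "ty": -0.76, "tz": 0, "rx": 0, "ry": 0, "rz": 0, "claw": 1}, {"tx": 0, "ty": 0, "tz": 0, "rx": 0, "ry": 0, "rz": 0.87, "claw": 1}, {"tx": 0, "ty": 0, "tz": 0, "rx": 0, "ry": 0, "rz": 0.87, "claw": 1}, {"tx": 0, "ty": 0, "tz": 0, "rx": 0, "ry": 0, "rz": 0, "claw": 1}]}}

```text
time: 21.7
eef_pos: [0.458, -0.0505, 0.0814]
orientation: [[0.986, -0.166, 0.001], [-0.166, -0.986, 0.0], [0.001, -0.0, -1.0]]
ft_force: [-0.3, -0.1, -0.5]
gripper_width: 0.0858
grip_force: 0.0
```

```bash
python3 m2.py wedge
```

```text
21.7 [ 0.45799603 -0.05050635  0.08136979]
wedge [ 0.464 -0.033] 5948 0.98
    wedge 0 [451.0, -36.1, -15.5] 0.029
wedge [ 0.54  -0.142] 7108 0.94
    wedge 0 [540.2, -141.0, -0.9] 0.162
wedge [0.5  0.07] 8926 0.85
    wedge 0 [481.4, 68.5, -12.5] 0.027
```

```bash
python3 - <<'E'
from h import *
W=camera('wrist');save(W,'w5.png')
T=camera('scene')
for d in outline_of(T,'wedge_1'):
    m=d['region'].astype(np.float32);p=px2w(T,d['xy'],.015)[:2];print(p,m.sum(),d['score'])
    if d['score']>.3:fit([(T,m)],'wedge',p)
E
```

```text
[0.47273415 0.06810885] 426.0 0.91
    wedge 0 [477.7, 70.4, -3.5] 0.525
[ 0.44451868 -0.03958872] 654.0 0.83
    wedge 0 [450.7, -34.7, -2.8] 0.387
[ 0.54802169 -0.14097657] 856.0 0.8
    wedge 0 [539.6, -141.3, 6.3] 0.113
[ 0.5792006  -0.28170045] 2421.0 0.48
    wedge 0 [574.9, -289.9, -47.0] 0.628
```

View pics/w5.png

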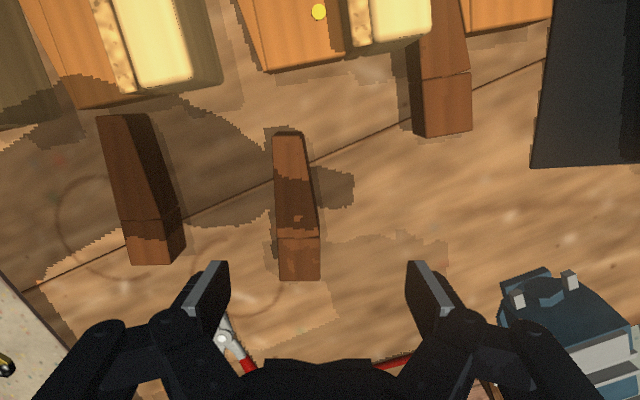

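Wedge 2 has been knocked aside to about (0.451, -0.036). In the image it is clear at (297,205), so I grip it there.

{"method": "servo_tool", "body": {"commands": [{"tx": -0.5, "ty": -0.2, "tz": 0, "rx": 0, "ry": 0, "rz": 0, "claw": 1}, {"tx": -0.41, "ty": -0.23, "tz": 0.45, "rx": 0, "ry": 0, "rz": 0, "claw": 1}, {"tx": 0, "ty": 0, "tz": 1, "rx": 0, "ry": 0, "rz": 0, "claw": 1}, {"tx": 0, "ty": 0, "tz": 1, "rx": 0, "ry": 0, "rz": 0, "claw": 1}, {"tx": 0, "ty": 0, "tz": 0, "rx": 0, "ry": 0, "rz": 0, "claw": 0}, {"tx": 0, "ty": 0, "tz": 0, "rx": 0, "ry": 0, "rz": 0, "claw": -0.5}, {"tx": 0, "ty": 0, "tz": 0, "rx": 0, "ry": 0, "rz": 0, "claw": -0.8}, {"tx": 0, "ty": 0, "tz": 0, "rx": 0, "ry": 0, "rz": 0, "claw": -0.8}, {"tx": 0, "ty": 0, "tz": 0, "rx": 0, "ry": 0, "rz": 0, "claw": -0.8}]}}

```text
time: 22.7
eef_pos: [0.4349, -0.0336, 0.0098]
orientation: [[0.987, -0.163, 0.004], [-0.163, -0.987, 0.0], [0.003, -0.001, -1.0]]
ft_force: [0.7, -0.5, 0.5]
gripper_width: 0.0295
grip_force: 40.8
```

{"method": "servo_tool", "body": {"commands": [{"tx": 0, "ty": 0, "tz": -0.25, "rx": 0, "ry": 0, "rz": 0, "claw": -0.8}, {"tx": 0, "ty": 0, "tz": 0, "rx": 0, "ry": 0, "rz": -0.87, "claw": -0.8}, {"tx": 0, "ty": 0, "tz": 0, "rx": 0, "ry": 0, "rz": -0.87, "claw": -0.8}, {"tx": 0.3, "ty": -0.15, "tz": 0, "rx": 0, "ry": 0, "rz": 0, "claw": -0.8}, {"tx": 0.3, "ty": -0.15, "tz": 0, "rx": 0, "ry": 0, "rz": 0, "claw": -0.8}, {"tx": 0.4, "ty": 0, "tz": 0, "rx": 0, "ry": 0, "rz": 0, "claw": -0.8}, {"tx": 0.4, "ty": 0, "tz": 0, "rx": 0, "ry": 0, "rz": 0, "claw": -0.8}, {"tx": 0, "ty": 0, "tz": 0, "rx": 0, "ry": 0, "rz": 0, "claw": -0.8}, {"tx": 0, "ty": 0, "tz": 0, "rx": 0, "ry": 0, "rz": 0, "claw": -0.8}]}}

```text
time: 23.45
eef_pos: [0.4753, -0.0241, 0.0154]
orientation: [[1.0, 0.018, -0.0], [0.018, -1.0, -0.0], [-0.0, 0.0, -1.0]]
ft_force: [-0.4, -0.8, -1.2]
gripper_width: 0.0291
grip_force: 40.8
```

{"method": "servo_tool", "body": {"commands": [{"tx": 0.35, "ty": -0.02, "tz": 0, "rx": 0, "ry": 0, "rz": 0, "claw": -0.8}, {"tx": 0.35, "ty": 0, "tz": 0, "rx": 0, "ry": 0, "rz": 0, "claw": -0.8}, {"tx": 0.35, "ty": 0, "tz": 0, "rx": 0, "ry": 0, "rz": 0, "claw": -0.8}, {"tx": 0.35, "ty": 0, "tz": 0, "rx": 0, "ry": 0, "rz": 0, "claw": -0.8}, {"tx": 0.15, "ty": 0, "tz": 0, "rx": 0, "ry": 0, "rz": 0, "claw": -0.8}, {"tx": 0, "ty": 0, "tz": 0, "rx": 0, "ry": 0, "rz": 0, "claw": -0.8}, {"tx": 0, "ty": 0, "tz": 0.17, "rx": 0, "ry": 0, "rz": 0, "claw": -0.8}, {"tx": 0, "ty": 0, "tz": 0, "rx": 0, "ry": 0, "rz": 0, "claw": -0.8}, {"tx": 0, "ty": 0, "tz": 0, "rx": 0, "ry": 0, "rz": 0, "claw": -0.8}]}}

```text
time: 24.2
eef_pos: [0.5212, -0.0226, 0.0099]
orientation: [[1.0, 0.018, 0.0], [0.018, -1.0, 0.0], [0.0, -0.0, -1.0]]
ft_force: [0.8, -0.9, 0.3]
gripper_width: 0.0292
grip_force: 41.0
```

{"method": "servo_tool", "body": {"commands": [{"tx": 0, "ty": 0, "tz": 0, "rx": 0, "ry": 0, "rz": 0, "claw": -0.1}, {"tx": 0, "ty": 0, "tz": 0, "rx": 0, "ry": 0, "rz": 0, "claw": 0.2}, {"tx": 0, "ty": 0, "tz": -0.5, "rx": 0, "ry": 0, "rz": 0, "claw": 0.2}, {"tx": 0, "ty": 0, "tz": -1, "rx": 0, "ry": 0, "rz": 0, "claw": 0.5}, {"tx": 0, "ty": 0, "tz": -0.9, "rx": 0, "ry": 0, "rz": 0, "claw": 1}, {"tx": -0.46, "ty": -0.79, "tz": 0, "rx": 0, "ry": 0, "rz": 0, "claw": 1}, {"tx": -0.46, "ty": -0.79, "tz": 0, "rx": 0, "ry": 0, "rz": 0, "claw": 1}, {"tx": -0.47, "ty": -0.79, "tz": 0, "rx": 0, "ry": 0, "rz": 0, "claw": 1}, {"tx": -0.47, "ty": -0.79, "tz": 0, "rx": 0, "ry": 0, "rz": 0, "claw": 1}, {"tx": 0, "ty": 0, "tz": 0, "rx": 0, "ry": 0, "rz": 0.7, "claw": 1}, {"tx": 0, "ty": 0, "tz": 0, "rx": 0, "ry": 0, "rz": 0.7, "claw": 1}, {"tx": 0, "ty": 0, "tz": 0, "rx": 0, "ry": 0, "rz": 0, "claw": 1}]}}

```text
time: 25.2
eef_pos: [0.4639, 0.0717, 0.0821]
orientation: [[0.992, -0.13, 0.0], [-0.13, -0.992, 0.0], [0.0, -0.0, -1.0]]
ft_force: [0.2, 0.9, 0.0]
gripper_width: 0.0855
grip_force: 0.0
```

{"method": "servo_tool", "body": {"commands": [{"tx": 0, "ty": 0, "tz": 0.45, "rx": 0, "ry": 0, "rz": 0, "claw": 1}, {"tx": 0, "ty": 0, "tz": 1, "rx": 0, "ry": 0, "rz": 0, "claw": 1}, {"tx": 0, "ty": 0, "tz": 1, "rx": 0, "ry": 0, "rz": 0, "claw": 1}, {"tx": 0, "ty": 0, "tz": 0, "rx": 0, "ry": 0, "rz": 0, "claw": 0}, {"tx": 0, "ty": 0, "tz": 0, "rx": 0, "ry": 0, "rz": 0, "claw": -0.5}, {"tx": 0, "ty": 0, "tz": 0, "rx": 0, "ry": 0, "rz": 0, "claw": -0.8}, {"tx": 0, "ty": 0, "tz": 0, "rx": 0, "ry": 0, "rz": 0, "claw": -0.8}, {"tx": 0, "ty": 0, "tz": 0, "rx": 0, "ry": 0, "rz": 0, "claw": -0.8}]}}

```text
time: 25.87
eef_pos: [0.4657, 0.0717, 0.0109]
orientation: [[0.992, -0.128, 0.004], [-0.128, -0.992, 0.001], [0.003, -0.002, -1.0]]
ft_force: [1.1, -0.6, 0.8]
gripper_width: 0.0292
grip_force: 40.7
```

{"method": "servo_tool", "body": {"commands": [{"tx": 0, "ty": 0, "tz": -0.25, "rx": 0, "ry": 0, "rz": 0, "claw": -0.8}, {"tx": 0, "ty": 0, "tz": 0, "rx": 0, "ry": 0, "rz": -0.7, "claw": -0.8}, {"tx": 0, "ty": 0, "tz": 0, "rx": 0, "ry": 0, "rz": -0.7, "claw": -0.8}, {"tx": 0, "ty": -0.41, "tz": 0, "rx": 0, "ry": 0, "rz": 0, "claw": -0.8}, {"tx": 0, "ty": -0.41, "tz": 0, "rx": 0, "ry": 0, "rz": 0, "claw": -0.8}, {"tx": 0, "ty": 0, "tz": 0, "rx": 0, "ry": 0, "rz": 0, "claw": -0.8}, {"tx": 0, "ty": 0, "tz": 0, "rx": 0, "ry": 0, "rz": 0, "claw": -0.8}]}}

```text
time: 26.45
eef_pos: [0.4638, 0.0968, 0.0162]
orientation: [[1.0, 0.018, 0.0], [0.018, -1.0, 0.0], [0.0, -0.0, -1.0]]
ft_force: [-0.0, -0.7, -0.3]
gripper_width: 0.0294
grip_force: 40.8
```

{"method": "servo_tool", "body": {"commands": [{"tx": 0.4, "ty": 0.02, "tz": 0, "rx": 0, "ry": 0, "rz": 0, "claw": -0.8}, {"tx": 0.4, "ty": 0, "tz": 0, "rx": 0, "ry": 0, "rz": 0, "claw": -0.8}, {"tx": 0.4, "ty": 0, "tz": 0, "rx": 0, "ry": 0, "rz": 0, "claw": -0.8}, {"tx": 0.4, "ty": 0, "tz": 0, "rx": 0, "ry": 0, "rz": 0, "claw": -0.8}, {"tx": 0.29, "ty": 0, "tz": 0, "rx": 0, "ry": 0, "rz": 0, "claw": -0.8}, {"tx": 0, "ty": 0, "tz": 0, "rx": 0, "ry": 0, "rz": 0, "claw": -0.8}, {"tx": 0, "ty": 0, "tz": 0.17, "rx": 0, "ry": 0, "rz": 0, "claw": -0.8}, {"tx": 0, "ty": 0, "tz": 0, "rx": 0, "ry": 0, "rz": 0, "claw": -0.8}, {"tx": 0, "ty": 0, "tz": 0, "rx": 0, "ry": 0, "rz": 0, "claw": -0.8}]}}

```text
time: 27.2
eef_pos: [0.5208, 0.097, 0.011]
orientation: [[1.0, 0.019, 0.002], [0.019, -1.0, 0.001], [0.002, -0.001, -1.0]]
ft_force: [2.0, 6.0, -0.6]
gripper_width: 0.0292
grip_force: 40.4
```

{"method": "servo_tool", "body": {"commands": [{"tx": 0, "ty": -0.03, "tz": 0, "rx": 0, "ry": 0, "rz": 0, "claw": -0.1}, {"tx": 0, "ty": 0, "tz": 0, "rx": 0, "ry": 0, "rz": 0, "claw": 0.2}, {"tx": 0, "ty": 0, "tz": -0.5, "rx": 0, "ry": 0, "rz": 0, "claw": 0.2}, {"tx": 0, "ty": 0, "tz": -1, "rx": 0, "ry": 0, "rz": 0, "claw": 0.5}, {"tx": 0, "ty": 0, "tz": -1, "rx": 0, "ry": 0, "rz": 0, "claw": 1}, {"tx": 0, "ty": 0, "tz": -1, "rx": 0, "ry": 0, "rz": 0, "claw": 1}, {"tx": 0, "ty": 0, "tz": -1, "rx": 0, "ry": 0, "rz": 0, "claw": 1}, {"tx": 0, "ty": 0, "tz": -1, "rx": 0, "ry": 0, "rz": 0, "claw": 1}, {"tx": 0, "ty": 1, "tz": -1, "rx": 0, "ry": 0, "rz": 0, "claw": 1}, {"tx": 0, "ty": 1, "tz": 0, "rx": 0, "ry": 0, "rz": 0, "claw": 1}, {"tx": 0, "ty": 1, "tz": 0, "rx": 0, "ry": 0, "rz": 0, "claw": 1}, {"tx": 0, "ty": 1, "tz": 0, "rx": 0, "ry": 0, "rz": 0, "claw": 1}]}}

```text
time: 28.2
eef_pos: [0.5221, -0.0239, 0.2058]
orientation: [[1.0, 0.018, 0.0], [0.018, -1.0, -0.0], [0.0, 0.0, -1.0]]
ft_force: [0.8, 0.4, -0.2]
gripper_width: 0.0852
grip_force: 0.0
```

{"method": "servo_tool", "body": {"commands": [{"tx": 0, "ty": 1, "tz": 0, "rx": 0, "ry": 0, "rz": 0, "claw": 1}, {"tx": 0, "ty": 1, "tz": 0, "rx": 0, "ry": 0, "rz": 0, "claw": 1}, {"tx": 0, "ty": 1, "tz": 0, "rx": 0, "ry": 0, "rz": 0, "claw": 1}, {"tx": 0, "ty": 1, "tz": 0, "rx": 0, "ry": 0, "rz": 0, "claw": 1}, {"tx": 0, "ty": 1, "tz": 0, "rx": 0, "ry": 0, "rz": 0, "claw": 1}, {"tx": -0.2, "ty": 1, "tz": 0, "rx": 0, "ry": 0, "rz": 0, "claw": 1}, {"tx": 0, "ty": 0, "tz": 0, "rx": 0, "ry": 0, "rz": 0, "claw": 1}, {"tx": 0, "ty": 0, "tz": 0, "rx": 0, "ry": 0, "rz": 0, "claw": 1}]}}

```text
time: 28.87
eef_pos: [0.5187, -0.2041, 0.2048]
orientation: [[1.0, 0.014, -0.002], [0.014, -1.0, -0.0], [-0.002, 0.0, -1.0]]
ft_force: [0.7, -0.2, 0.2]
gripper_width: 0.0853
grip_force: 0.0
```

```bash
python3 - <<'E'
from h import *
print(state()['eef_pos'],state()['joints'])
W=camera('wrist');save(W,'w6.png')
for th in('wedge_1','block_1','mallet'):
    for d in outline_of(W,th):
        if d['score']<.4 or d['region'].sum()>15000:continue
        m=d['region'].astype(np.float32);p=px2w(W,d['xy'],.015)[:2]
        print(p,m.sum(),d['score']);fit([(W,m)],th.split('_')[0],p)
for d in tip_of(W,'mallet_grip'):print(d['score'],px2w(W,d['xy'],.025))
E
```

```text
[ 0.51872363 -0.20413434  0.20484218] [-1.43548509e-02 -7.31482415e-02 -7.52951214e-02  4.82652833e-04
 -1.57030063e+00  1.59949551e+00]
[ 0.55117621 -0.13657991] 2887.0 0.85
    wedge 0 [539.9, -141.0, 2.9] 0.078
[ 0.547602   -0.01353957] 3389.0 0.76
    wedge 0 [537.2, -21.9, 4.0] 0.156
[0.60732232 0.03422903] 6231.0 0.89
    block 0 [598.2, 16.6, 3.7] 0.133
[ 0.60353283 -0.09295522] 5020.0 0.82
    block 0 [600.2, -104.5, 1.9] 0.094
[0.6088978  0.12211593] 990.0 0.6
    block 0 [599.4, 152.2, -34.8] 0.309
[ 0.59354183 -0.29168564] 7215.0 0.88
    mallet 0 [605.5, -286.6, 9.0] 0.081
0.89 [ 0.56089633 -0.28862695  0.025     ]
```

View pics/w6.png

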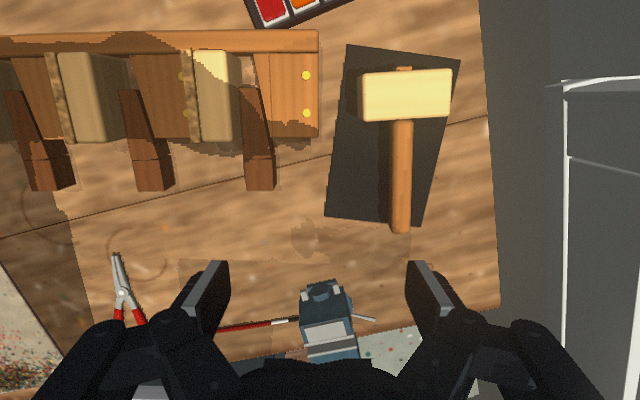

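{"method": "servo_tool", "body": {"commands": [{"tx": 0, "ty": 0, "tz": 0, "rx": 0, "ry": 0, "rz": 1, "claw": 1}, {"tx": 0, "ty": 0, "tz": 0, "rx": 0, "ry": 0, "rz": 1, "claw": 1}, {"tx": 0, "ty": 0, "tz": 0, "rx": 0, "ry": 0, "rz": 1, "claw": 1}, {"tx": 0, "ty": 0, "tz": 0, "rx": 0, "ry": 0, "rz": 1, "claw": 1}, {"tx": 0, "ty": 0, "tz": 0, "rx": 0, "ry": 0, "rz": 1, "claw": 1}, {"tx": 0, "ty": 0, "tz": 0, "rx": 0, "ry": 0, "rz": 1, "claw": 1}, {"tx": 0, "ty": 0, "tz": 0, "rx": 0, "ry": 0, "rz": 1, "claw": 1}, {"tx": 0, "ty": 0, "tz": 0, "rx": 0, "ry": 0, "rz": 1, "claw": 1}, {"tx": 0, "ty": 0, "tz": 0, "rx": 0, "ry": 0, "rz": 1, "claw": 1}, {"tx": 0, "ty": 0, "tz": 0, "rx": 0, "ry": 0, "rz": 1, "claw": 1}, {"tx": 0, "ty": 0, "tz": 0, "rx": 0, "ry": 0, "rz": 1, "claw": 1}, {"tx": 0, "ty": 0, "tz": 0, "rx": 0, "ry": 0, "rz": 1, "claw": 1}]}}

```text
time: 30.12
eef_pos: [0.52, -0.2015, 0.2054]
orientation: [[0.322, -0.947, 0.0], [-0.947, -0.322, -0.0], [0.0, -0.0, -1.0]]
ft_force: [0.3, 0.7, -0.4]
gripper_width: 0.0852
grip_force: 0.0
```

{"method": "servo_tool", "body": {"commands": [{"tx": 0, "ty": 0, "tz": 0, "rx": 0, "ry": 0, "rz": 1, "claw": 1}, {"tx": 0, "ty": 0, "tz": 0, "rx": 0, "ry": 0, "rz": 1, "claw": 1}, {"tx": 0, "ty": 0, "tz": 0, "rx": 0, "ry": 0, "rz": 1, "claw": 1}, {"tx": 0, "ty": 0, "tz": 0, "rx": 0, "ry": 0, "rz": 1, "claw": 1}, {"tx": 0, "ty": 0, "tz": 0, "rx": 0, "ry": 0, "rz": 1, "claw": 1}, {"tx": 0, "ty": 0, "tz": 0, "rx": 0, "ry": 0, "rz": 1, "claw": 1}, {"tx": 0, "ty": 0, "tz": 0, "rx": 0, "ry": 0, "rz": 1, "claw": 1}, {"tx": 0, "ty": 0, "tz": 0, "rx": 0, "ry": 0, "rz": 1, "claw": 1}, {"tx": 0, "ty": 0, "tz": 0, "rx": 0, "ry": 0, "rz": 1, "claw": 1}, {"tx": 0, "ty": 0, "tz": 0, "rx": 0, "ry": 0, "rz": 1, "claw": 1}, {"tx": 0, "ty": 0, "tz": 0, "rx": 0, "ry": 0, "rz": 1, "claw": 1}, {"tx": 0, "ty": 0, "tz": 0, "rx": 0, "ry": 0, "rz": 1, "claw": 1}]}}

```text
time: 31.12
eef_pos: [0.52, -0.2015, 0.2054]
orientation: [[-0.801, -0.599, 0.0], [-0.599, 0.801, -0.0], [-0.0, -0.0, -1.0]]
ft_force: [-0.3, -0.1, 0.9]
gripper_width: 0.0852
grip_force: 0.0
```

{"method": "servo_tool", "body": {"commands": [{"tx": 0, "ty": 0, "tz": 0, "rx": 0, "ry": 0, "rz": 1, "claw": 1}, {"tx": 0, "ty": 0, "tz": 0, "rx": 0, "ry": 0, "rz": 1, "claw": 1}, {"tx": 0, "ty": 0, "tz": 0, "rx": 0, "ry": 0, "rz": 1, "claw": 1}, {"tx": 0, "ty": 0, "tz": 0, "rx": 0, "ry": 0, "rz": 1, "claw": 1}, {"tx": 0, "ty": 0, "tz": 0, "rx": 0, "ry": 0, "rz": 1, "claw": 1}, {"tx": 0, "ty": 0, "tz": 0, "rx": 0, "ry": 0, "rz": 0.3, "claw": 1}, {"tx": 0, "ty": 0, "tz": 0, "rx": 0, "ry": 0, "rz": 0, "claw": 1}, {"tx": 0, "ty": 0, "tz": 0, "rx": 0, "ry": 0, "rz": 0, "claw": 1}, {"tx": 0, "ty": 0, "tz": 0, "rx": 0, "ry": 0, "rz": 0, "claw": 1}]}}

```text
time: 31.87
eef_pos: [0.5199, -0.2019, 0.2053]
orientation: [[-0.996, -0.093, 0.0], [-0.093, 0.996, -0.0], [-0.0, -0.0, -1.0]]
ft_force: [-0.3, 0.4, 0.0]
gripper_width: 0.0853
grip_force: 0.0
```

{"method": "servo_tool", "body": {"commands": [{"tx": -0.36, "ty": -1, "tz": 0.5, "rx": 0, "ry": 0, "rz": 0, "claw": 1}, {"tx": -0.36, "ty": -1, "tz": 0.5, "rx": 0, "ry": 0, "rz": 0, "claw": 1}, {"tx": -0.36, "ty": -1, "tz": 0.5, "rx": 0, "ry": 0, "rz": 0, "claw": 1}, {"tx": 0, "ty": -0.05, "tz": 1, "rx": 0, "ry": 0, "rz": 0, "claw": 1}, {"tx": 0, "ty": 0, "tz": 1, "rx": 0, "ry": 0, "rz": 0, "claw": 1}, {"tx": 0, "ty": 0, "tz": 1, "rx": 0, "ry": 0, "rz": 0, "claw": 1}, {"tx": 0, "ty": 0, "tz": 1, "rx": 0, "ry": 0, "rz": 0, "claw": 1}, {"tx": 0, "ty": 0, "tz": 1, "rx": 0, "ry": 0, "rz": 0, "claw": 1}, {"tx": 0, "ty": 0, "tz": 0, "rx": 0, "ry": 0, "rz": 0, "claw": 1}, {"tx": 0, "ty": 0, "tz": 0, "rx": 0, "ry": 0, "rz": 0, "claw": 1}]}}

```text
time: 32.7
eef_pos: [0.5593, -0.2904, 0.0091]
orientation: [[-0.996, -0.092, -0.004], [-0.092, 0.996, 0.0], [0.004, 0.001, -1.0]]
ft_force: [-0.6, 0.4, 1.3]
gripper_width: 0.0854
grip_force: 0.0
```

{"method": "servo_tool", "body": {"commands": [{"tx": 0, "ty": 0, "tz": 0, "rx": 0, "ry": 0, "rz": 0, "claw": 0.2}, {"tx": 0, "ty": 0, "tz": 0, "rx": 0, "ry": 0, "rz": 0, "claw": -0.4}, {"tx": 0, "ty": 0, "tz": 0, "rx": 0, "ry": 0, "rz": 0, "claw": -0.8}, {"tx": 0, "ty": 0, "tz": 0, "rx": 0, "ry": 0, "rz": 0, "claw": -0.95}, {"tx": 0, "ty": 0, "tz": 0, "rx": 0, "ry": 0, "rz": 0, "claw": -0.95}, {"tx": 0, "ty": 0, "tz": 0, "rx": 0, "ry": 0, "rz": 0, "claw": -0.95}, {"tx": 0, "ty": 0, "tz": 0, "rx": 0, "ry": 0, "rz": 0, "claw": -0.95}], "squeeze": 110}}

```text
time: 33.28
eef_pos: [0.5608, -0.2907, 0.0116]
orientation: [[-0.996, -0.091, 0.001], [-0.091, 0.996, -0.001], [-0.001, -0.001, -1.0]]
ft_force: [-2.2, 1.9, 6.2]
gripper_width: 0.0198
grip_force: 107.7
```

{"method": "servo_tool", "body": {"commands": [{"tx": 0, "ty": 0, "tz": -0.5, "rx": 0, "ry": 0, "rz": 0, "claw": -0.95}, {"tx": 0, "ty": 0, "tz": -0.6, "rx": 0, "ry": 0, "rz": 0, "claw": -0.95}, {"tx": 0, "ty": 0, "tz": 0, "rx": 0, "ry": 0, "rz": -0.8, "claw": -0.95}, {"tx": 0, "ty": 0, "tz": 0, "rx": 0, "ry": 0, "rz": -0.9, "claw": -0.95}, {"tx": 0, "ty": 0, "tz": 0, "rx": 0, "ry": 0, "rz": -0.9, "claw": -0.95}, {"tx": 0, "ty": 0, "tz": 0, "rx": 0, "ry": 0, "rz": -0.9, "claw": -0.95}, {"tx": 0, "ty": 0, "tz": 0, "rx": 0, "ry": 0, "rz": -0.9, "claw": -0.95}, {"tx": 0, "ty": 0, "tz": 0, "rx": 0, "ry": 0, "rz": -0.9, "claw": -0.95}, {"tx": 0, "ty": 0, "tz": 0, "rx": 0, "ry": 0, "rz": -0.9, "claw": -0.95}, {"tx": 0, "ty": 0, "tz": 0, "rx": 0, "ry": 0, "rz": -0.8, "claw": -0.95}, {"tx": 0, "ty": 0, "tz": 0, "rx": 0, "ry": 0, "rz": 0, "claw": -0.95}, {"tx": 0, "ty": 0, "tz": 0, "rx": 0, "ry": 0, "rz": 0, "claw": -0.95}]}}

```text
time: 34.28
eef_pos: [0.5599, -0.2904, 0.0423]
orientation: [[-0.681, -0.732, -0.001], [-0.732, 0.681, 0.001], [0.001, 0.001, -1.0]]
ft_force: [0.1, -0.5, -2.6]
gripper_width: 0.0199
grip_force: 107.8
```

{"method": "servo_tool", "body": {"commands": [{"tx": 0.6, "ty": 0.65, "tz": 0, "rx": 0, "ry": 0, "rz": 0, "claw": -0.95}, {"tx": 0.7, "ty": 0.75, "tz": 0, "rx": 0, "ry": 0, "rz": 0, "claw": -0.95}, {"tx": 0.7, "ty": 0.75, "tz": 0, "rx": 0, "ry": 0, "rz": 0, "claw": -0.95}, {"tx": 0.6, "ty": 0.65, "tz": 0, "rx": 0, "ry": 0, "rz": 0, "claw": -0.95}, {"tx": 0, "ty": 0, "tz": 0, "rx": 0, "ry": 0, "rz": -0.9, "claw": -0.95}, {"tx": 0, "ty": 0, "tz": 0, "rx": 0, "ry": 0, "rz": -0.9, "claw": -0.95}, {"tx": 0, "ty": 0, "tz": 0, "rx": 0, "ry": 0, "rz": -0.9, "claw": -0.95}, {"tx": 0, "ty": 0, "tz": 0, "rx": 0, "ry": 0, "rz": -0.9, "claw": -0.95}, {"tx": 0, "ty": 0, "tz": 0, "rx": 0, "ry": 0, "rz": -0.9, "claw": -0.95}, {"tx": 0, "ty": 0, "tz": 0, "rx": 0, "ry": 0, "rz": -0.9, "claw": -0.95}, {"tx": 0, "ty": 0, "tz": 0, "rx": 0, "ry": 0, "rz": -0.9, "claw": -0.95}, {"tx": 0, "ty": 0, "tz": 0, "rx": 0, "ry": 0, "rz": -0.9, "claw": -0.95}]}}

```text
time: 35.28
eef_pos: [0.4456, -0.2907, 0.043]
orientation: [[0.009, -1.0, -0.0], [-1.0, -0.009, 0.0], [-0.0, 0.0, -1.0]]
ft_force: [0.1, 0.5, -2.5]
gripper_width: 0.0201
grip_force: 108.6
```

```bash
python3 - <<'E'
from h import *
s=state();print(s['eef_pos'],np.round(s['orientation'][:2],3).tolist(),s['joints'],s['gripper_width'])
T=camera('top');save(T,'t2.png',(230,160,450,310),3.5)
E
```

```text
[ 0.44558254 -0.29071821  0.0430392 ] [[0.009, -1.0, -0.0], [-1.0, -0.009, 0.0]] [-1.99891457e-01 -8.09525043e-02 -3.80335395e-01 -1.40948417e-04
 -1.27167653e+00  2.09053217e-01] 0.02012702895643769
```

View pics/t2.png

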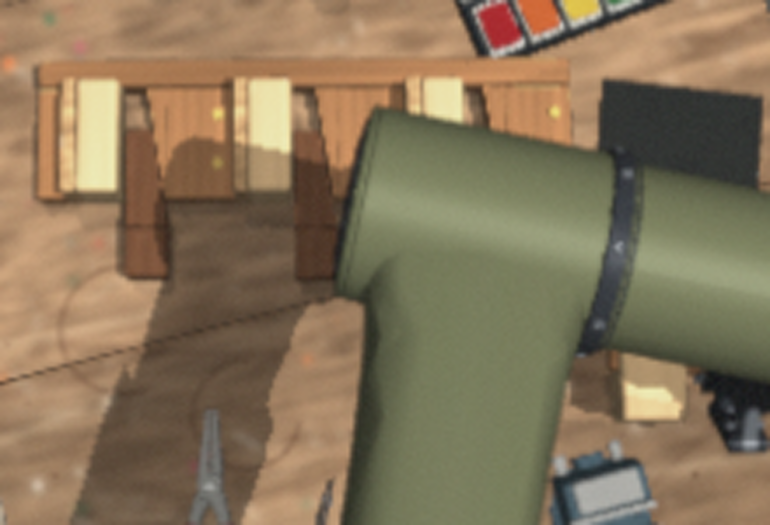

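{"method": "servo_tool", "body": {"commands": [{"tx": 0, "ty": -0.3, "tz": 0, "rx": 0, "ry": 0, "rz": 0, "claw": -0.95}, {"tx": -0.7, "ty": 0, "tz": 0, "rx": 0, "ry": 0, "rz": 0, "claw": -0.95}, {"tx": -0.7, "ty": 0, "tz": 0, "rx": 0, "ry": 0, "rz": 0, "claw": -0.95}, {"tx": -0.7, "ty": 0, "tz": 0, "rx": 0, "ry": 0, "rz": 0, "claw": -0.95}, {"tx": -0.7, "ty": 0, "tz": 0, "rx": 0, "ry": 0, "rz": 0, "claw": -0.95}, {"tx": -0.67, "ty": 0, "tz": 0, "rx": 0, "ry": 0, "rz": 0, "claw": -0.95}, {"tx": 0, "ty": 0, "tz": 0.5, "rx": 0, "ry": 0, "rz": 0, "claw": -0.95}, {"tx": 0, "ty": 0, "tz": 0.45, "rx": 0, "ry": 0, "rz": 0, "claw": -0.95}, {"tx": 0, "ty": 0, "tz": 0, "rx": 0, "ry": 0, "rz": 0, "claw": -0.95}, {"tx": 0, "ty": 0, "tz": 0, "rx": 0, "ry": 0, "rz": 0, "claw": -0.95}]}}

```text
time: 36.17
eef_pos: [0.4538, -0.1866, 0.0144]
orientation: [[0.005, -1.0, -0.002], [-1.0, -0.005, -0.0], [0.0, 0.002, -1.0]]
ft_force: [0.6, -0.4, -2.5]
gripper_width: 0.0205
grip_force: 108.6
```

```bash
python3 - <<'E'
from h import *
s=state();print(s['eef_pos'],np.round(s['orientation'][:2],3).tolist(),s['gripper_width'])
W=camera('wrist');save(W,'w7.png')
for th in('mallet','wedge_1'):
  for c in(W,camera('scene')):
    for d in outline_of(c,th):
        if d['score']>.4: print(th,np.round(d['xy']),d['score'],np.round(px2w(c,d['xy'],.03),3),d['region'].sum())
E
```

```text
[ 0.45375766 -0.18656661  0.01435757] [[0.005, -1.0, -0.002], [-1.0, -0.005, -0.0]] 0.020468255487641578
mallet [317. 190.] 0.72 [ 0.455 -0.231  0.03 ] 17137
mallet [331. 308.] 0.89 [ 0.454 -0.216  0.03 ] 1188
wedge_1 [267. 187.] 0.64 [0.539 0.088 0.03 ] 581
wedge_1 [289. 230.] 0.62 [ 0.503 -0.036  0.03 ] 155
wedge_1 [354. 236.] 0.43 [ 0.592 -0.132  0.03 ] 119
```

View pics/w7.png

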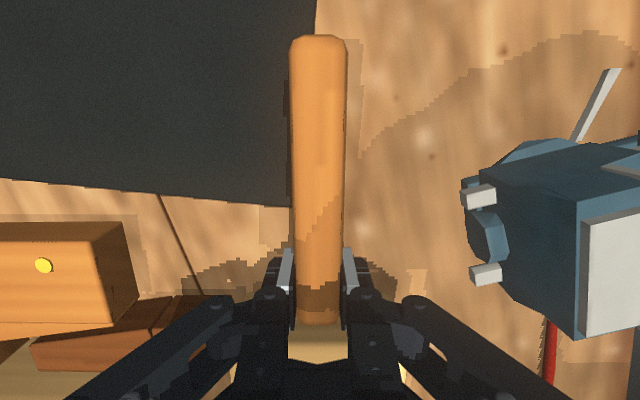

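{"method": "servo_tool", "body": {"commands": [{"tx": 0, "ty": -0.5, "tz": 0, "rx": 0, "ry": 0, "rz": 0, "claw": -0.95}, {"tx": 0, "ty": -0.5, "tz": 0, "rx": 0, "ry": 0, "rz": 0, "claw": -0.95}, {"tx": 0, "ty": 0, "tz": 0, "rx": 0, "ry": 0, "rz": 0, "claw": -0.95}, {"tx": 0, "ty": 0, "tz": 0, "rx": 0, "ry": 0, "rz": 0, "claw": -0.95}]}}

```text
time: 36.85
eef_pos: [0.4841, -0.1865, 0.0146]
orientation: [[0.007, -1.0, -0.0], [-1.0, -0.007, -0.0], [0.0, 0.0, -1.0]]
ft_force: [-1.2, -0.2, -3.0]
gripper_width: 0.0201
grip_force: 109.4
```

{"method": "servo_tool", "body": {"commands": [{"tx": 0, "ty": 0.4, "tz": 0, "rx": 0, "ry": 0, "rz": 0, "claw": -0.95}, {"tx": 0, "ty": 0, "tz": 0, "rx": 0, "ry": 0, "rz": 0, "claw": -0.95}, {"tx": 0, "ty": -0.55, "tz": 0, "rx": 0, "ry": 0, "rz": 0, "claw": -0.95}, {"tx": 0, "ty": 0, "tz": 0, "rx": 0, "ry": 0, "rz": 0, "claw": -0.95}, {"tx": 0, "ty": 0, "tz": 0, "rx": 0, "ry": 0, "rz": 0, "claw": -0.95}]}}

```text
time: 37.27
eef_pos: [0.4848, -0.1871, 0.0138]
orientation: [[0.008, -1.0, -0.009], [-1.0, -0.008, -0.001], [0.001, 0.009, -1.0]]
ft_force: [-12.2, -1.6, 1.4]
gripper_width: 0.0198
grip_force: 111.4
```

{"method": "servo_tool", "body": {"commands": [{"tx": 0, "ty": 0.5, "tz": 0, "rx": 0, "ry": 0, "rz": 0, "claw": -0.95}, {"tx": 0, "ty": 0, "tz": 0, "rx": 0, "ry": 0, "rz": 0, "claw": -0.95}, {"tx": 0, "ty": -0.65, "tz": 0, "rx": 0, "ry": 0, "rz": 0, "claw": -0.95}, {"tx": 0, "ty": 0, "tz": 0, "rx": 0, "ry": 0, "rz": 0, "claw": -0.95}, {"tx": 0, "ty": 0, "tz": 0, "rx": 0, "ry": 0, "rz": 0, "claw": -0.95}]}}

```text
time: 37.68
eef_pos: [0.4859, -0.1885, 0.0127]
orientation: [[0.007, -1.0, -0.017], [-1.0, -0.006, -0.002], [0.002, 0.017, -1.0]]
ft_force: [-23.7, -5.6, 4.1]
gripper_width: 0.0199
grip_force: 114.2
```

{"method": "servo_tool", "body": {"commands": [{"tx": 0, "ty": 0.7, "tz": 0, "rx": 0, "ry": 0, "rz": 0, "claw": -0.95}, {"tx": 0, "ty": 0, "tz": 0, "rx": 0, "ry": 0, "rz": 0, "claw": -0.95}, {"tx": 0, "ty": -0.75, "tz": 0, "rx": 0, "ry": 0, "rz": 0, "claw": -0.95}, {"tx": 0, "ty": 0, "tz": 0, "rx": 0, "ry": 0, "rz": 0, "claw": -0.95}, {"tx": 0, "ty": 0, "tz": 0, "rx": 0, "ry": 0, "rz": 0, "claw": -0.95}]}}

```text
time: 38.1
eef_pos: [0.4866, -0.1886, 0.0123]
orientation: [[0.006, -1.0, -0.019], [-1.0, -0.006, -0.003], [0.002, 0.019, -1.0]]
ft_force: [-26.8, -7.0, 4.1]
gripper_width: 0.0199
grip_force: 116.9
```

{"method": "servo_tool", "body": {"commands": [{"tx": 0, "ty": 0.7, "tz": 0, "rx": 0, "ry": 0, "rz": 0, "claw": -0.95}, {"tx": 0, "ty": 0, "tz": 0, "rx": 0, "ry": 0, "rz": 0, "claw": -0.95}, {"tx": 0, "ty": -0.78, "tz": 0, "rx": 0, "ry": 0, "rz": 0, "claw": -0.95}, {"tx": 0, "ty": 0, "tz": 0, "rx": 0, "ry": 0, "rz": 0, "claw": -0.95}, {"tx": 0, "ty": 0, "tz": 0, "rx": 0, "ry": 0, "rz": 0, "claw": -0.95}]}}

```text
time: 38.52
eef_pos: [0.4868, -0.1892, 0.0112]
orientation: [[0.006, -1.0, -0.025], [-1.0, -0.006, -0.003], [0.003, 0.025, -1.0]]
ft_force: [-30.7, -9.8, 3.8]
gripper_width: 0.0203
grip_force: 117.1
```

{"method": "servo_tool", "body": {"commands": [{"tx": 0, "ty": 0.7, "tz": 0, "rx": 0, "ry": 0, "rz": 0, "claw": -0.95}, {"tx": 0, "ty": 0, "tz": 0, "rx": 0, "ry": 0, "rz": 0, "claw": -0.95}, {"tx": 0, "ty": -0.74, "tz": 0, "rx": 0, "ry": 0, "rz": 0, "claw": -0.95}, {"tx": 0, "ty": 0, "tz": 0, "rx": 0, "ry": 0, "rz": 0, "claw": -0.95}, {"tx": 0, "ty": 0, "tz": 0, "rx": 0, "ry": 0, "rz": 0, "claw": -0.95}]}}

```text
time: 38.93
eef_pos: [0.4869, -0.1894, 0.0108]
orientation: [[0.006, -1.0, -0.027], [-1.0, -0.006, -0.003], [0.003, 0.027, -1.0]]
ft_force: [-36.1, -10.0, 4.4]
gripper_width: 0.0201
grip_force: 118.3
```

{"method": "servo_tool", "body": {"commands": [{"tx": 0, "ty": 0.75, "tz": 0, "rx": 0, "ry": 0, "rz": 0, "claw": -0.95}, {"tx": 0, "ty": 0.75, "tz": 0, "rx": 0, "ry": 0, "rz": 0, "claw": -0.95}, {"tx": -0.66, "ty": 0, "tz": 0, "rx": 0, "ry": 0, "rz": 0, "claw": -0.95}, {"tx": -0.66, "ty": 0, "tz": 0, "rx": 0, "ry": 0, "rz": 0, "claw": -0.95}, {"tx": -0.66, "ty": 0, "tz": 0, "rx": 0, "ry": 0, "rz": 0, "claw": -0.95}, {"tx": -0.66, "ty": 0, "tz": 0, "rx": 0, "ry": 0, "rz": 0, "claw": -0.95}, {"tx": -0.66, "ty": 0, "tz": 0, "rx": 0, "ry": 0, "rz": 0, "claw": -0.95}, {"tx": -0.66, "ty": 0, "tz": 0, "rx": 0, "ry": 0, "rz": 0, "claw": -0.95}, {"tx": 0, "ty": 0, "tz": 0, "rx": 0, "ry": 0, "rz": 0, "claw": -0.95}, {"tx": 0, "ty": 0, "tz": 0, "rx": 0, "ry": 0, "rz": 0, "claw": -0.95}]}}

```text
time: 39.77
eef_pos: [0.4532, -0.0667, 0.0156]
orientation: [[0.01, -1.0, 0.003], [-1.0, -0.01, 0.001], [-0.001, -0.003, -1.0]]
ft_force: [0.1, -0.5, -2.2]
gripper_width: 0.02
grip_force: 114.2
```

```bash
python3 - <<'E'
from h import *
s=state();print(s['eef_pos'],np.round(s['orientation'][:2],3).tolist(),s['gripper_width'])
for n in('top','scene'):
    c=camera(n)
    for d in outline_of(c,'wedge_1')+outline_of(c,'mallet'):
        if d['score']>.35: print(n,np.round(d['xy']),round(d['score'],2),np.round(px2w(c,d['xy'],.03),3),d['region'].sum())
save(c,'s2.png',(190,130,450,340),3)
E
```

```text
[ 0.45323104 -0.06665965  0.01563219] [[0.01, -1.0, 0.003], [-1.0, -0.01, 0.001]] 0.01998824475030684
top [315. 215.] 0.87 [ 0.563 -0.01   0.03 ] 335
top [367. 207.] 0.71 [ 0.583 -0.138  0.03 ] 282
top [273. 222.] 0.7 [0.543 0.092 0.03 ] 455
scene [349. 246.] 0.78 [ 0.568 -0.142  0.03 ] 781
scene [314. 207.] 0.6 [ 0.58  -0.023  0.03 ] 263
scene [290. 264.] 0.6 [ 0.454 -0.098  0.03 ] 926
```

View pics/s2.png

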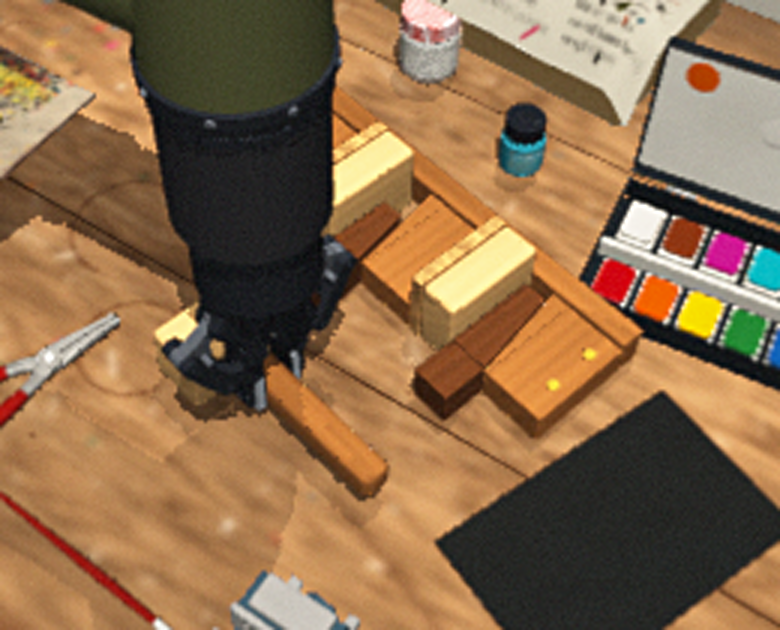

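{"method": "servo_tool", "body": {"commands": [{"tx": 0, "ty": -0.5, "tz": 0, "rx": 0, "ry": 0, "rz": 0, "claw": -0.95}, {"tx": 0, "ty": -0.5, "tz": 0, "rx": 0, "ry": 0, "rz": 0, "claw": -0.95}, {"tx": 0, "ty": 0, "tz": 0, "rx": 0, "ry": 0, "rz": 0, "claw": -0.95}, {"tx": 0, "ty": 0.4, "tz": 0, "rx": 0, "ry": 0, "rz": 0, "claw": -0.95}, {"tx": 0, "ty": 0, "tz": 0, "rx": 0, "ry": 0, "rz": 0, "claw": -0.95}, {"tx": 0, "ty": -0.55, "tz": 0, "rx": 0, "ry": 0, "rz": 0, "claw": -0.95}, {"tx": 0, "ty": 0, "tz": 0, "rx": 0, "ry": 0, "rz": 0, "claw": -0.95}, {"tx": 0, "ty": 0, "tz": 0, "rx": 0, "ry": 0, "rz": 0, "claw": -0.95}]}}

```text
time: 40.73
eef_pos: [0.484, -0.069, 0.0133]
orientation: [[0.006, -1.0, -0.007], [-1.0, -0.006, -0.002], [0.002, 0.007, -1.0]]
ft_force: [-8.7, -2.7, -2.0]
gripper_width: 0.0195
grip_force: 114.7
```

{"method": "servo_tool", "body": {"commands": [{"tx": 0, "ty": 0.5, "tz": 0, "rx": 0, "ry": 0, "rz": 0, "claw": -0.95}, {"tx": 0, "ty": 0, "tz": 0, "rx": 0, "ry": 0, "rz": 0, "claw": -0.95}, {"tx": 0, "ty": -0.65, "tz": 0, "rx": 0, "ry": 0, "rz": 0, "claw": -0.95}, {"tx": 0, "ty": 0, "tz": 0, "rx": 0, "ry": 0, "rz": 0, "claw": -0.95}, {"tx": 0, "ty": 0, "tz": 0, "rx": 0, "ry": 0, "rz": 0, "claw": -0.95}]}}

```text
time: 41.15
eef_pos: [0.4844, -0.0706, 0.0116]
orientation: [[0.006, -1.0, -0.018], [-1.0, -0.006, -0.005], [0.005, 0.018, -1.0]]
ft_force: [-23.2, -8.0, 2.5]
gripper_width: 0.0197
grip_force: 116.4
```

{"method": "servo_tool", "body": {"commands": [{"tx": 0, "ty": 0.7, "tz": 0, "rx": 0, "ry": 0, "rz": 0, "claw": -0.95}, {"tx": 0, "ty": 0, "tz": 0, "rx": 0, "ry": 0, "rz": 0, "claw": -0.95}, {"tx": 0, "ty": -0.75, "tz": 0, "rx": 0, "ry": 0, "rz": 0, "claw": -0.95}, {"tx": 0, "ty": 0, "tz": 0, "rx": 0, "ry": 0, "rz": 0, "claw": -0.95}, {"tx": 0, "ty": 0, "tz": 0, "rx": 0, "ry": 0, "rz": 0, "claw": -0.95}]}}

```text
time: 41.57
eef_pos: [0.4845, -0.0711, 0.0109]
orientation: [[0.006, -1.0, -0.021], [-1.0, -0.006, -0.006], [0.006, 0.021, -1.0]]
ft_force: [-26.0, -9.1, 2.0]
gripper_width: 0.0202
grip_force: 116.8
```

{"method": "servo_tool", "body": {"commands": [{"tx": 0, "ty": 0.7, "tz": 0, "rx": 0, "ry": 0, "rz": 0, "claw": -0.95}, {"tx": 0, "ty": 0, "tz": 0, "rx": 0, "ry": 0, "rz": 0, "claw": -0.95}, {"tx": 0, "ty": -0.8, "tz": 0, "rx": 0, "ry": 0, "rz": 0, "claw": -0.95}, {"tx": 0, "ty": 0, "tz": 0, "rx": 0, "ry": 0, "rz": 0, "claw": -0.95}, {"tx": 0, "ty": 0, "tz": 0, "rx": 0, "ry": 0, "rz": 0, "claw": -0.95}]}}

```text
time: 41.98
eef_pos: [0.4845, -0.0708, 0.0095]
orientation: [[0.007, -1.0, -0.029], [-1.0, -0.007, -0.006], [0.005, 0.029, -1.0]]
ft_force: [-36.8, -6.0, 4.7]
gripper_width: 0.02
grip_force: 118.2
```

{"method": "servo_tool", "body": {"commands": [{"tx": 0, "ty": 0.75, "tz": 0, "rx": 0, "ry": 0, "rz": 0, "claw": -0.95}, {"tx": 0, "ty": 0.75, "tz": 0, "rx": 0, "ry": 0, "rz": 0, "claw": -0.95}, {"tx": -0.66, "ty": 0, "tz": 0, "rx": 0, "ry": 0, "rz": 0, "claw": -0.95}, {"tx": -0.66, "ty": 0, "tz": 0, "rx": 0, "ry": 0, "rz": 0, "claw": -0.95}, {"tx": -0.66, "ty": 0, "tz": 0, "rx": 0, "ry": 0, "rz": 0, "claw": -0.95}, {"tx": -0.66, "ty": 0, "tz": 0, "rx": 0, "ry": 0, "rz": 0, "claw": -0.95}, {"tx": -0.66, "ty": 0, "tz": 0, "rx": 0, "ry": 0, "rz": 0, "claw": -0.95}, {"tx": -0.7, "ty": 0, "tz": 0, "rx": 0, "ry": 0, "rz": 0, "claw": -0.95}, {"tx": 0, "ty": 0, "tz": 0, "rx": 0, "ry": 0, "rz": 0, "claw": -0.95}, {"tx": 0, "ty": 0, "tz": 0, "rx": 0, "ry": 0, "rz": 0, "claw": -0.95}]}}

```text
time: 42.82
eef_pos: [0.4506, 0.0532, 0.0154]
orientation: [[0.009, -1.0, 0.002], [-1.0, -0.009, 0.001], [-0.001, -0.002, -1.0]]
ft_force: [0.1, -0.2, -2.6]
gripper_width: 0.0197
grip_force: 113.7
```

{"method": "servo_tool", "body": {"commands": [{"tx": 0, "ty": -0.5, "tz": 0, "rx": 0, "ry": 0, "rz": 0, "claw": -0.95}, {"tx": 0, "ty": -0.5, "tz": 0, "rx": 0, "ry": 0, "rz": 0, "claw": -0.95}, {"tx": 0, "ty": 0, "tz": 0, "rx": 0, "ry": 0, "rz": 0, "claw": -0.95}, {"tx": 0, "ty": 0.4, "tz": 0, "rx": 0, "ry": 0, "rz": 0, "claw": -0.95}, {"tx": 0, "ty": 0, "tz": 0, "rx": 0, "ry": 0, "rz": 0, "claw": -0.95}, {"tx": 0, "ty": -0.55, "tz": 0, "rx": 0, "ry": 0, "rz": 0, "claw": -0.95}, {"tx": 0, "ty": 0, "tz": 0, "rx": 0, "ry": 0, "rz": 0, "claw": -0.95}, {"tx": 0, "ty": 0, "tz": 0, "rx": 0, "ry": 0, "rz": 0, "claw": -0.95}]}}

```text
time: 43.48
eef_pos: [0.4815, 0.0502, 0.0131]
orientation: [[0.006, -1.0, -0.008], [-1.0, -0.006, -0.004], [0.003, 0.008, -1.0]]
ft_force: [-10.5, -3.2, -1.6]
gripper_width: 0.0196
grip_force: 114.4
```

{"method": "servo_tool", "body": {"commands": [{"tx": 0, "ty": 0.5, "tz": 0, "rx": 0, "ry": 0, "rz": 0, "claw": -0.95}, {"tx": 0, "ty": 0, "tz": 0, "rx": 0, "ry": 0, "rz": 0, "claw": -0.95}, {"tx": 0, "ty": -0.65, "tz": 0, "rx": 0, "ry": 0, "rz": 0, "claw": -0.95}, {"tx": 0, "ty": 0, "tz": 0, "rx": 0, "ry": 0, "rz": 0, "claw": -0.95}, {"tx": 0, "ty": 0, "tz": 0, "rx": 0, "ry": 0, "rz": 0, "claw": -0.95}]}}

```text
time: 43.9
eef_pos: [0.4816, 0.0488, 0.011]
orientation: [[0.007, -1.0, -0.019], [-1.0, -0.007, -0.007], [0.007, 0.019, -1.0]]
ft_force: [-27.8, -5.4, 5.0]
gripper_width: 0.0198
grip_force: 115.0
```

{"method": "servo_tool", "body": {"commands": [{"tx": 0, "ty": 0.7, "tz": 0, "rx": 0, "ry": 0, "rz": 0, "claw": -0.95}, {"tx": 0, "ty": 0, "tz": 0, "rx": 0, "ry": 0, "rz": 0, "claw": -0.95}, {"tx": 0, "ty": -0.78, "tz": 0, "rx": 0, "ry": 0, "rz": 0, "claw": -0.95}, {"tx": 0, "ty": 0, "tz": 0, "rx": 0, "ry": 0, "rz": 0, "claw": -0.95}, {"tx": 0, "ty": 0, "tz": 0, "rx": 0, "ry": 0, "rz": 0, "claw": -0.95}]}}

```text
time: 44.32
eef_pos: [0.4831, 0.0477, 0.0098]
orientation: [[0.006, -1.0, -0.022], [-1.0, -0.006, -0.009], [0.009, 0.022, -1.0]]
ft_force: [-27.0, -9.7, 0.7]
gripper_width: 0.0203
grip_force: 119.5
```

{"method": "servo_tool", "body": {"commands": [{"tx": 0, "ty": 0.7, "tz": 0, "rx": 0, "ry": 0, "rz": 0, "claw": -0.95}, {"tx": 0, "ty": 0, "tz": 0, "rx": 0, "ry": 0, "rz": 0, "claw": -0.95}, {"tx": 0, "ty": -0.8, "tz": 0, "rx": 0, "ry": 0, "rz": 0, "claw": -0.95}, {"tx": 0, "ty": 0, "tz": 0, "rx": 0, "ry": 0, "rz": 0, "claw": -0.95}, {"tx": 0, "ty": 0, "tz": 0, "rx": 0, "ry": 0, "rz": 0, "claw": -0.95}]}}

```text
time: 44.73
eef_pos: [0.4837, 0.0486, 0.0088]
orientation: [[0.008, -1.0, -0.028], [-1.0, -0.008, -0.008], [0.008, 0.028, -1.0]]
ft_force: [-38.5, -4.3, 3.0]
gripper_width: 0.0199
grip_force: 122.2
```

{"method": "servo_tool", "body": {"commands": [{"tx": 0, "ty": 0.7, "tz": 0, "rx": 0, "ry": 0, "rz": 0, "claw": -0.95}, {"tx": 0, "ty": 0, "tz": 0, "rx": 0, "ry": 0, "rz": 0, "claw": -0.95}, {"tx": 0, "ty": -0.74, "tz": 0, "rx": 0, "ry": 0, "rz": 0, "claw": -0.95}, {"tx": 0, "ty": 0, "tz": 0, "rx": 0, "ry": 0, "rz": 0, "claw": -0.95}, {"tx": 0, "ty": 0, "tz": 0, "rx": 0, "ry": 0, "rz": 0, "claw": -0.95}]}}

```text
time: 45.15
eef_pos: [0.4839, 0.0474, 0.0087]
orientation: [[0.007, -1.0, -0.03], [-1.0, -0.007, -0.011], [0.011, 0.03, -0.999]]
ft_force: [-41.9, -6.9, 4.8]
gripper_width: 0.0202
grip_force: 120.4
```

{"method": "servo_tool", "body": {"commands": [{"tx": 0, "ty": 0.7, "tz": 0, "rx": 0, "ry": 0, "rz": 0, "claw": -0.95}, {"tx": 0, "ty": 0.7, "tz": 0, "rx": 0, "ry": 0, "rz": 0, "claw": -0.95}, {"tx": 0, "ty": 0, "tz": -0.5, "rx": 0, "ry": 0, "rz": 0, "claw": -0.95}, {"tx": 0, "ty": 0, "tz": -0.5, "rx": 0, "ry": 0, "rz": 0, "claw": -0.95}, {"tx": 0.8, "ty": 0, "tz": 0, "rx": 0, "ry": 0, "rz": 0, "claw": -0.95}, {"tx": 0.9, "ty": 0, "tz": 0, "rx": 0, "ry": 0, "rz": 0, "claw": -0.95}, {"tx": 0.9, "ty": 0, "tz": 0, "rx": 0, "ry": 0, "rz": 0, "claw": -0.95}, {"tx": 0.9, "ty": 0, "tz": 0, "rx": 0, "ry": 0, "rz": 0, "claw": -0.95}, {"tx": 0.9, "ty": 0, "tz": 0, "rx": 0, "ry": 0, "rz": 0, "claw": -0.95}, {"tx": 0.9, "ty": 0, "tz": 0, "rx": 0, "ry": 0, "rz": 0, "claw": -0.95}, {"tx": 0.9, "ty": 0, "tz": 0, "rx": 0, "ry": 0, "rz": 0, "claw": -0.95}, {"tx": 0.8, "ty": 0, "tz": 0, "rx": 0, "ry": 0, "rz": 0, "claw": -0.95}]}}

```text
time: 46.15
eef_pos: [0.4561, -0.16, 0.0458]
orientation: [[0.007, -1.0, 0.003], [-1.0, -0.007, -0.001], [0.001, -0.003, -1.0]]
ft_force: [0.4, 0.0, -2.9]
gripper_width: 0.0199
grip_force: 112.7
```

{"method": "servo_tool", "body": {"commands": [{"tx": 0.9, "ty": 0, "tz": 0, "rx": 0, "ry": 0, "rz": 0, "claw": -0.95}, {"tx": 0.9, "ty": 0, "tz": 0, "rx": 0, "ry": 0, "rz": 0, "claw": -0.95}, {"tx": 0.9, "ty": 0, "tz": 0, "rx": 0, "ry": 0, "rz": 0, "claw": -0.95}, {"tx": 0.9, "ty": 0, "tz": 0, "rx": 0, "ry": 0, "rz": 0, "claw": -0.95}, {"tx": 0.8, "ty": 0, "tz": 0, "rx": 0, "ry": 0, "rz": 0, "claw": -0.95}, {"tx": 0, "ty": 0, "tz": 0, "rx": 0, "ry": 0, "rz": 0, "claw": -0.95}, {"tx": 0, "ty": 0, "tz": 0, "rx": 0, "ry": 0, "rz": 0, "claw": -0.95}]}}

```text
time: 46.73
eef_pos: [0.4564, -0.2917, 0.0451]
orientation: [[0.005, -1.0, 0.001], [-1.0, -0.005, -0.001], [0.001, -0.001, -1.0]]
ft_force: [-0.2, 0.7, -2.4]
gripper_width: 0.0199
grip_force: 112.6
```

```bash
python3 - <<'E'
from h import *
s=state();print(s['time'],s['eef_pos'],np.round(s['orientation'][:2],3).tolist(),s['gripper_width'])
S=camera('scene')
for th in('wedge_1','block_1'):
    for d in outline_of(S,th):
        if d['score']<.4 or d['region'].sum()>5000:continue
        m=d['region'].astype(np.float32);p=px2w(S,d['xy'],.015)[:2]
        print(p,m.sum(),d['score']);fit([(S,m)],th.split('_')[0],p)
save(S,'s3.png',(200,120,460,340),3)
E
```

```text
46.7333 [ 0.45637182 -0.2916695   0.04510007] [[0.005, -1.0, 0.001], [-1.0, -0.005, -0.001]] 0.019904263599753242
[ 0.56829299 -0.02207925] 653.0 0.81
    wedge 0 [561.5, -18.6, 11.3] 0.237
[ 0.545472   -0.13908436] 391.0 0.61
    wedge 0 [546.6, -133.8, 53.7] 0.507
[ 0.58461981 -0.08588989] 535.0 0.9
    block 0 [589.0, -86.4, 72.1] 0.462
[0.60248534 0.03535477] 960.0 0.85
    block 0 [597.3, 20.7, 15.5] 0.23
[0.61522814 0.16784924] 820.0 0.7
    block 0 [598.3, 138.5, 12.0] 0.278
[ 0.47009729 -0.28928564] 1884.0 0.58
    block 0 [463.3, -340.6, -109.4] 0.682
[0.61423776 0.2405254 ] 50.0 0.45
    block 0 [632.8, 262.2, 104.8] 0.925
```

View pics/s3.png

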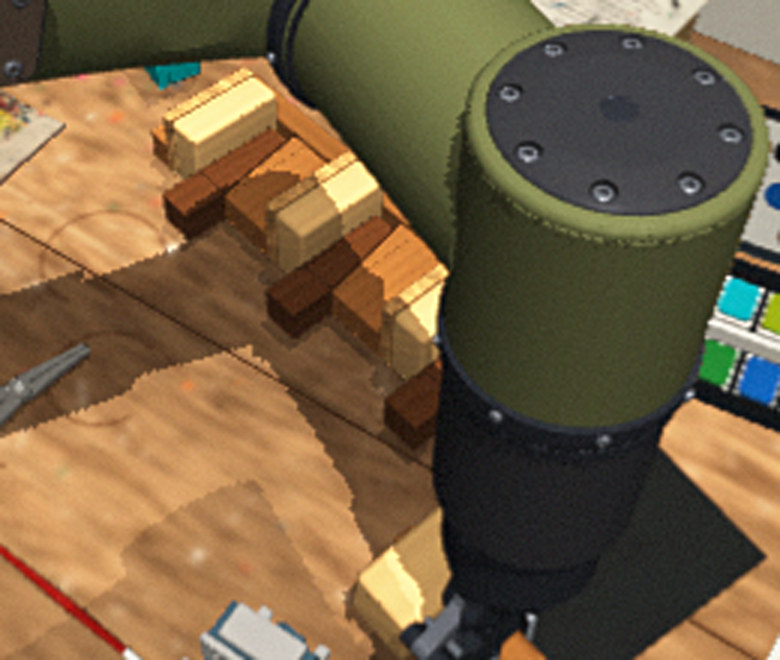

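{"method": "servo_tool", "body": {"commands": [{"tx": 0, "ty": 0, "tz": 0, "rx": 0, "ry": 0, "rz": 0.9, "claw": -0.95}, {"tx": 0, "ty": 0, "tz": 0, "rx": 0, "ry": 0, "rz": 1, "claw": -0.95}, {"tx": 0, "ty": 0, "tz": 0, "rx": 0, "ry": 0, "rz": 1, "claw": -0.95}, {"tx": 0, "ty": 0, "tz": 0, "rx": 0, "ry": 0, "rz": 1, "claw": -0.95}, {"tx": 0, "ty": 0, "tz": 0, "rx": 0, "ry": 0, "rz": 1, "claw": -0.95}, {"tx": 0, "ty": 0, "tz": 0, "rx": 0, "ry": 0, "rz": 1, "claw": -0.95}, {"tx": 0, "ty": 0, "tz": 0, "rx": 0, "ry": 0, "rz": 1, "claw": -0.95}, {"tx": 0, "ty": 0, "tz": 0, "rx": 0, "ry": 0, "rz": 1, "claw": -0.95}, {"tx": -0.75, "ty": -0.6, "tz": 0, "rx": 0, "ry": 0, "rz": 0, "claw": -0.95}, {"tx": -0.75, "ty": -0.6, "tz": 0, "rx": 0, "ry": 0, "rz": 0, "claw": -0.95}, {"tx": -0.75, "ty": -0.6, "tz": 0, "rx": 0, "ry": 0, "rz": 0, "claw": -0.95}, {"tx": -0.75, "ty": -0.6, "tz": 0, "rx": 0, "ry": 0, "rz": 0, "claw": -0.95}]}}

```text
time: 47.88
eef_pos: [0.5726, -0.28, 0.0453]
orientation: [[-0.73, -0.684, 0.001], [-0.684, 0.73, -0.0], [-0.001, -0.001, -1.0]]
ft_force: [0.0, -0.1, -2.1]
gripper_width: 0.0204
grip_force: 112.5
```

{"method": "servo_tool", "body": {"commands": [{"tx": 0, "ty": 0, "tz": 0, "rx": 0, "ry": 0, "rz": 1, "claw": -0.95}, {"tx": 0, "ty": 0, "tz": 0, "rx": 0, "ry": 0, "rz": 1, "claw": -0.95}, {"tx": 0, "ty": 0, "tz": 0, "rx": 0, "ry": 0, "rz": 1, "claw": -0.95}, {"tx": 0, "ty": 0, "tz": 0, "rx": 0, "ry": 0, "rz": 1, "claw": -0.95}, {"tx": 0, "ty": 0, "tz": 0, "rx": 0, "ry": 0, "rz": 1, "claw": -0.95}, {"tx": 0, "ty": 0, "tz": 0, "rx": 0, "ry": 0, "rz": 1, "claw": -0.95}, {"tx": 0, "ty": 0, "tz": 0, "rx": 0, "ry": 0, "rz": 1, "claw": -0.95}, {"tx": 0, "ty": 0, "tz": 0, "rx": 0, "ry": 0, "rz": 1, "claw": -0.95}, {"tx": 0, "ty": 0, "tz": 0, "rx": 0, "ry": 0, "rz": 0, "claw": -0.95}, {"tx": 0, "ty": 0, "tz": 0, "rx": 0, "ry": 0, "rz": 0, "claw": -0.95}]}}

```text
time: 48.72
eef_pos: [0.5712, -0.2803, 0.045]
orientation: [[-0.997, 0.082, 0.0], [0.082, 0.997, -0.0], [-0.0, -0.0, -1.0]]
ft_force: [0.1, -0.1, -3.0]
gripper_width: 0.0199
grip_force: 112.6
```

{"method": "servo_tool", "body": {"commands": [{"tx": 0, "ty": -0.08, "tz": 0.4, "rx": 0, "ry": 0, "rz": 0, "claw": -0.95}, {"tx": 0, "ty": 0, "tz": 0.4, "rx": 0, "ry": 0, "rz": 0, "claw": -0.95}, {"tx": 0, "ty": 0, "tz": 0.2, "rx": 0, "ry": 0, "rz": 0, "claw": -0.95}, {"tx": 0, "ty": 0, "tz": 0.1, "rx": 0, "ry": 0, "rz": 0, "claw": -0.95}, {"tx": 0, "ty": 0, "tz": 0, "rx": 0, "ry": 0, "rz": 0, "claw": -0.95}, {"tx": 0, "ty": 0, "tz": 0, "rx": 0, "ry": 0, "rz": 0, "claw": -0.95}]}}

```text
time: 49.22
eef_pos: [0.5703, -0.2835, 0.0114]
orientation: [[-0.996, 0.086, -0.001], [0.086, 0.996, -0.0], [0.001, -0.0, -1.0]]
ft_force: [-1.4, 0.5, -2.1]
gripper_width: 0.0202
grip_force: 112.8
```

{"method": "servo_tool", "body": {"commands": [{"tx": 0, "ty": 0, "tz": 0.05, "rx": 0, "ry": 0, "rz": 0, "claw": -0.95}, {"tx": 0, "ty": 0, "tz": 0, "rx": 0, "ry": 0, "rz": 0, "claw": -0.95}, {"tx": 0, "ty": 0, "tz": 0, "rx": 0, "ry": 0, "rz": 0, "claw": -0.95}]}}

```text
time: 49.47
eef_pos: [0.5706, -0.2836, 0.0108]
orientation: [[-0.996, 0.087, -0.0], [0.087, 0.996, -0.0], [0.0, -0.0, -1.0]]
ft_force: [-2.3, 1.1, 2.1]
gripper_width: 0.0201
grip_force: 113.4
```

Down on the mat. Next I release, lift and check.

{"method": "servo_tool", "body": {"commands": [{"tx": 0, "ty": 0, "tz": 0, "rx": 0, "ry": 0, "rz": 0, "claw": -0.4}, {"tx": 0, "ty": 0, "tz": 0, "rx": 0, "ry": 0, "rz": 0, "claw": 0}, {"tx": 0, "ty": 0, "tz": 0, "rx": 0, "ry": 0, "rz": 0, "claw": 0.2}, {"tx": 0, "ty": 0, "tz": -0.5, "rx": 0, "ry": 0, "rz": 0, "claw": 0.4}, {"tx": 0, "ty": 0, "tz": -1, "rx": 0, "ry": 0, "rz": 0, "claw": 0.4}, {"tx": 0, "ty": 0, "tz": -1, "rx": 0, "ry": 0, "rz": 0, "claw": 0.4}, {"tx": 0, "ty": 0, "tz": -1, "rx": 0, "ry": 0, "rz": 0, "claw": 0.4}, {"tx": 0, "ty": 0, "tz": -1, "rx": 0, "ry": 0, "rz": 0, "claw": 0.4}, {"tx": 1, "ty": 0, "tz": -1, "rx": 0, "ry": 0, "rz": 0, "claw": 0.4}, {"tx": 1, "ty": 0, "tz": -1, "rx": 0, "ry": 0, "rz": 0, "claw": 0.4}, {"tx": 1, "ty": 0, "tz": 0, "rx": 0, "ry": 0, "rz": 0, "claw": 0.4}, {"tx": 1, "ty": 0, "tz": 0, "rx": 0, "ry": 0, "rz": 0, "claw": 0.4}]}}

```text
time: 50.47
eef_pos: [0.4522, -0.2734, 0.2068]
orientation: [[-0.996, 0.087, 0.005], [0.087, 0.996, -0.002], [-0.005, -0.001, -1.0]]
ft_force: [-0.7, -0.4, -0.1]
gripper_width: 0.0595
grip_force: 0.0
```

{"method": "servo_tool", "body": {"commands": [{"tx": 1, "ty": 0, "tz": -0.5, "rx": 0, "ry": 0, "rz": 0, "claw": 0.4}, {"tx": 1, "ty": 0, "tz": -0.5, "rx": 0, "ry": 0, "rz": 0, "claw": 0.4}, {"tx": 0, "ty": 0, "tz": 0, "rx": 0, "ry": 0, "rz": 0, "claw": 0.4}, {"tx": 0, "ty": 0, "tz": 0, "rx": 0, "ry": 0, "rz": 0, "claw": 0.4}]}}

```text
time: 50.8
eef_pos: [0.3923, -0.2682, 0.2365]
orientation: [[-0.996, 0.087, 0.006], [0.087, 0.996, -0.001], [-0.006, -0.001, -1.0]]
ft_force: [0.2, 0.7, -0.3]
gripper_width: 0.06
grip_force: 0.0
```

```bash
python3 - <<'E'
from h import *
s=state();print(s['time'],s['eef_pos'])
T=camera('top')
for th in('wedge_1','block_1','mallet'):
    for d in outline_of(T,th):
        if d['score']<.4 or d['region'].sum()>3000:continue
        m=d['region'].astype(np.float32);p=px2w(T,d['xy'],.015)[:2]
        print(p,m.sum(),d['score']);fit([(T,m)],th.split('_')[0],p)
save(T,'t9.png',(220,130,460,310),3.2)
E
```

```text
50.8 [ 0.39234474 -0.26817221  0.23646628]
[0.57483553 0.1017928 ] 490.0 0.81
    wedge 0 [562.6, 101.8, 2.9] 0.06
[ 0.59445009 -0.00759188] 281.0 0.76
    wedge 0 [575.1, -17.1, 1.2] 0.409
[ 0.60053959 -0.14427221] 233.0 0.52
    wedge 0 [600.8, -139.7, -1.6] 0.548
[0.63787849 0.27292604] 653.0 0.82
    block 0 [630.5, 267.5, 135.6] 0.11
[ 0.62312633 -0.11124512] 444.0 0.75
    block 0 [620.7, -104.5, -0.9] 0.33
[0.60371449 0.01433875] 603.0 0.62
    block 0 [599.4, 16.6, 0.9] 0.031
[ 0.61883191 -0.28676825] 851.0 0.78
    mallet 0 [624.6, -289.9, -8.2] 0.354
```

View pics/t9.png

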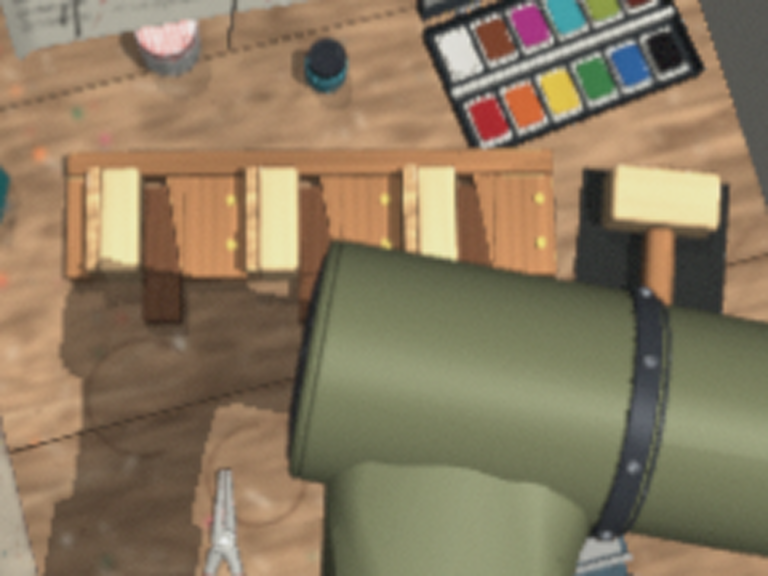

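The final view shows blocks and wedges seated in all three bays, the mallet on its mat at (665,200), and the jar and bottle untouched. Handing in.

```bash
python3 -c "
from rig import *
print(sign_off())"
```

```text
the job is handed in; nothing more can be done
None
```

I handed the job in: all three blocks are home against their fences, each wedge was tapped with the mallet until it stopped advancing, the mallet is back flat on its mat, and the jar and bottle were not touched. The last view was partly hidden by the arm, so wedges 2 and 3 were not re-measured after tapping.

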